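Start an engraving run on a ring box

ROBOT

A 6-joint arm with a two-finger parallel gripper is mounted at the origin on a cart in front of the work surface, level with it; the furniture and walls round the work are solid. World frame = base frame: x ahead of the robot, y to its left, z up, the work surface at z = 0. Lengths are in m, angles in rad, forces in N, time in s.
With the tool pointing down it reaches from about 0.35 to 0.775 m from the base axis. Payload 7.3 kg.
Tool frame: the origin (TCP) lies at the very end of the fingers, on their centre line; the grasp point (between the pads) lies 19 mm behind it; z points along the fingers, y is the direction in which the jaws open and shut (so a half turn about z gives the same grasp; the last joint's range is limited). The gripper opens to 92 mm and grips with 3 to 60 N. Pads are 19 mm wide; open, the fingers measure 130 mm over their backs; the gripper's body (75 mm by 190 mm) begins 47 mm behind the grasp point.
Start: joints at [-1.262, 0.342, 1.524, -0, 1.275, -0.146], TCP at [0.231, -0.472, 0.227] pointing down, gripper open.
Joint ranges: [-2.53, 2.53], [-0.77, 2.02], [0.04, 2.7], [-1, 4.14], [0.28, 2.66], [-3.11, 3.11]. Speed limits (rad/s): [2.57, 2.57, 3.14, 3.14, 3.14, 3.14].

INTERFACE

Orientations are given as [roll, pitch, yaw] about the fixed x, y, z axes, in that order (R = Rz(yaw) Ry(pitch) Rx(roll)).
In Python, from station import readout, optics, workorder gives the robot as it stands.
- The arm moves only by the tool send_rows, never from a script. Its argument "plan" is a list of rows, each an object of numbers: "x", "y", "z": the shift along the tool's x, y, z each as a share of 0.75 m, from -1 to 1; "rx", "ry", "rz": the turn, a rotation vector about the tool's x, y, z each as a share of 360 degrees, from -1 to 1; "jaw": the closure, from -1 (fully open) to 1 (shut), so that 0 is half open. In form: [{"x": .., "y": .., "z": .., "rx": .., "ry": .., "rz": .., "jaw": ..}, ...]. A call has 1 to 10 rows; each row shifts and turns the commanded pose from where the row before left it, along the tool's axes as they then stand; what a row does not reach is not made up. A row lasts 1/12 s, in which the tool goes at most 41.7 mm and 7.16 degrees, less where a joint would pass 70% of its speed; a pose out of reach is approached as far as the arm can. A call with a number of a shift or a turn outside -1 to 1 is refused whole. A call with a gripper value outside its range is refused whole. The fingers move at their own pace and stop on an object; "squeeze" is the grip in N (left out, the last holds). Time passes only in rows, so rows that do not move let the fingers close. It gives the time, the measured TCP pose, the force and the opening at its end, in the units of the state.
- readout.sense(): the state, without advancing time (a new reading comes with each control period).
- optics.grab_frame(name): name is "scene" or "top" or "wrist"; returns a dict with "pixels" (480x640x3 uint8, red, green, blue), "vfov" (degrees; the focal length in pixels is half the picture's height over the tangent of half this angle, whatever the lens; pixels are square), "cx", "cy" (the principal point, pixels), "k1" (the pictures are not rectified: a ray, as slopes to the right and down, at radius r is drawn at 1 + k1 r^2 times it, then the intrinsics apply), "eye" and "orientation" of the camera in the world; the wrist camera has in their place "hand_eye" (4x4, takes a point from camera to tool coordinates, whose origin is the TCP and whose axes are the flange's). Camera axes: x right, y down, z forward; pixel columns grow to the right and rows downward; lengths in m; the calibration is good to about 2 mm. A picture is of the moment at which its call begins: read the wrist's pose just before it. There is no depth.
- workorder.finish_job(): hands the job in, once; it reports no verdict.
The state is a dict: "time": time; "joint_pos": joint angles; "qd": joint speeds; "effort": joint torques, N m; "tcp_pos": TCP position; "orientation": TCP orientation; "wrist_force": force on the tool from outside, world axes, zero at the start; "ft_torque": the same for the moment, N m; "opening": finger opening in m.
Only numpy, scipy, OpenCV 4.12 (cv2) and the standard library are available. Lean on these libraries where they do the work, as an engineer would, in place of code of your own. Each camera call takes 0.05 s, during which the arm holds its last target.

TASK

Get the desktop laser engraver running on the burgundy ring box: slide the box along the bed, without lifting it off, until it sits square in the corner against both fences, then close the hood fully. With the hood shut, turn the program selector clockwise to its fourth position (the long green mark, three clicks from its anticlockwise stop), then turn the key clockwise past RUN all the way to START and let it go so that it springs back to RUN. Leave the other things on the bench where they lie.

Things in the scene. Friction and masses are not known exactly. Their poses are not given: they have to be found in the camera images.
- engraver: Desktop laser engraver, fixed: light grey casing 220 (x) x 300 (y) mm, top at z = 55 mm. Origin: centre of its underside; x points to its rear (hood hinge), y to its left, z up. Left half: slatted aluminium bed under the hood. Right half: control pod, 204 x 114 mm, centred at y = -90 mm, its dark panel on top at z = 85 mm, key in front and selector behind. Offsets below are in this frame.
- fence_corner (a point): Inner corner of the two fences at bed height, at (68, 132, 58) mm in the engraver, axes parallel. The bed (about 150 x 158 mm) lies toward -x and -y. Rear fence: its face is the y-z plane here, 144 mm long toward -y; left fence: the x-z plane, 138 mm long toward -x. Both 6 mm thick and 13 mm high over the bed.
- ring_box: Burgundy hinged ring box, closed, body 56 (x) x 52 (y) x 41 (z) mm, 0.1 kg; a small clasp stands out 3 mm from its -x face. Loose on the bed, 15 to 60 mm clear of each fence. Origin: centre of its underside; its x lies within 0.3 rad of the engraver's x at the start. Home against both fences its origin is at (-28, -26, 0) mm in fence_corner.
- hood (a joint): Hood angle, rad: 0 fully closed, 1.7 fully open; starts at 1.45 to 1.62, upright behind the bed. A friction hinge (0.5 N m; hood 0.45 kg) holds it at any angle, so it must be pushed all the way down. Seen when closed: front face 165 mm in front of the hinge axis, 164 mm wide; flat top 70 mm above the axis, with a dark scan head (90 x 74 x 40 mm high) on it, centred 80 mm in front of the axis.
- hood_hinge (a point): Middle of the hood's hinge axis, at (90, 64, 60) mm in the engraver; the axis runs along the engraver's y. Opening lifts the hood's front edge up and back.
- hood_handle (a point): Middle of the steel bar handle on the hood's front face: bar 11 mm thick, 110 mm long along y, its axis 35 mm off the face. Closed, it lies 200 mm in front of the hinge axis and 35 mm above it. With the hood upright the handle is its highest part: a finger put down behind the bar, between bar and face, can pull it toward the robot.
- selector (a joint): Program selector angle in rad, growing clockwise seen from above. Six detented positions 0.419 rad (24 degrees) apart: 0, 0.419, 0.838, 1.257, 1.676, 2.094; stop just beyond each end. It starts in the first or the second position. The fourth position is 1.257 (long green mark). Click torque about 0.04 N m.
- selector_grip (a point): On the selector's axis, at mid height of its grip bar, at (55, -90, 106) mm in the engraver. Grey bar 46 mm long, 13 mm wide, from 9 to 32 mm above the panel, on a disc of 47 mm diameter; white pointer line on one end. In position 0 the pointer is turned 60 degrees anticlockwise from the engraver's +x.
- key (a joint): Key angle in rad, growing clockwise seen from above: OFF at 0 (start), RUN at 0.75 (rests there by itself), START from 1.15 on, hard stop at 1.3. Between RUN and START a spring drives it back to RUN (about 0.12 N m at START). Marks round it: white OFF, green RUN, amber START.
- key_bow (a point): Centre of the top edge of the key's bow, on the key's axis, at (-55, -90, 129) mm in the engraver. Light metal bow, an upright plate 46 mm long, 9 mm thick, from 16 to 44 mm above the panel, 23 mm either side of the axis. At OFF it lies along the engraver's x, dark mark on its +x end.
- tweezers: Steel tweezers, 12 x 124 x 9 mm, lying on the board in front of the engraver; origin at the centre of the underside. Bystander.
- slide_gauge: Brass slide gauge, 39 x 125 x 9 mm, lying on the board; origin at the centre of the underside. Bystander.
- glue_tube: Blue glue tube, 35 x 126 x 23 mm, lying on the board; origin at the centre of the underside. Bystander.
- loupe: Folding loupe, 22 x 33 x 12 mm, on the board; origin at the centre of the underside. Bystander.

How it is judged:
On the way, in this order (a step that is already met when the one before it is completed fails the run):
1. the ring box sits square in the corner against both fences (x of ring_box in the frame of fence_corner between -0.0325 and -0.0255 m and y of ring_box in the frame of fence_corner between -0.0305 and -0.0235 m and angle between the x axis of ring_box and the x axis of fence_corner, either way round below 0.07 rad), for 0.2 s.
2. the hood is fully closed (value of joint hood below 0.03 rad), for 0.2 s.
3. the selector rests in its fourth position (value of joint selector between 1.14 and 1.38 rad), for 0.2 s.
4. the key is turned to START (value of joint key above 1.15 rad).
At the end, for the whole second after the job is handed in: The key has been to START (1.15 rad or more) and rests at RUN (0.6 to 0.9 rad), the selector rests in its fourth position (1.14 to 1.38 rad), the hood is closed to within 0.03 rad, and under it the ring box lies against both fences to within about 4 mm and square to 0.07 rad (all of step 1 and all of step 3 and value of joint key between 0.6 and 0.9 rad and velocity of joint key below 0.05 rad/s and value of joint hood below 0.03 rad); the robot touches nothing.
It fails at once if the key is turned to START while the hood is open (value of joint key above 1.1 rad and value of joint hood above 0.1 rad).
It fails at once if the ring box is lifted off the bed (by more than 25 mm) (height (world z) of ring_box above 0.083 m).
It fails at once if the ring box is tipped over (angle between ring_box's own z axis and vertical above 0.6 rad).
It fails at once if another thing on the bench is displaced by more than 30 mm (distance of any of tweezers, slide_gauge, glue_tube, loupe from where it was at the start of the episode above 0.03 m).
It also fails if it takes over 72 s, if anything falls off the work surface, if the arm or the gripper's body presses on something with over 40 N, if the wrist force passes 120 N, or if a joint passes its speed limit or range.

## Working session

There is one attempt and no reset: what is moved stays moved. The work goes in short steps, Python scripts to look and compute and a tool call to move; the robot and the scene stay as the last step left them, time stands still between calls to the robot, and variables do not carry over. Pictures are saved under pics/ and viewed, and the job is handed in when it is done.

Besides the shell and the picture viewer there is one more tool, called after "Emit:" as name(argument=value, ...) on one line, values as JSON. send_rows: Moves the arm, as the interface text tells. Shift numbers are shares of 0.75 m and turn numbers shares of 360 degrees, none past 1 either way. Its arguments: {"type":"object","properties":{"plan":{"type":"array"},"squeeze":{"type":"number"}},"required":["plan"]}

```bash
ls; mkdir -p pics; python3 - <<'E'
from station import readout, optics, workorder
import cv2
print(readout.sense())
for n in ["scene","top","wrist"]:
    f=optics.grab_frame(n)
    cv2.imwrite(f"pics/{n}0.png",f["pixels"][:,:,::-1])
    print(n,{k:v for k,v in f.items() if k!="pixels"})
E
```

```text
pics
{'time': 0.0, 'joint_pos': array([-1.26199883e+00,  3.42715912e-01,  1.52504771e+00, -8.92316711e-06,
        1.27539569e+00, -1.46016056e-01]), 'qd': array([ 0.00083979,  0.00190288,  0.00043967,  0.00049805, -0.00077305,
       -0.00121716]), 'effort': array([-9.92685818e-04, -4.31240129e+01, -2.44218224e+01,  7.17190979e-02,
        5.59310918e-02, -1.74656311e-04]), 'tcp_pos': array([ 0.23051029, -0.47121936,  0.22603779]), 'orientation': array([-3.14004143e+00, -2.19503340e-04,  4.54815988e-01]), 'wrist_force': array([ 1.34365502, -0.26564648, -0.3886283 ]), 'ft_torque': array([0.03714514, 0.01844784, 0.01703979]), 'opening': 0.09190142226472915}
scene {'vfov': 42.49381077181885, 'cx': 322.1852184738308, 'cy': 240.71150953503366, 'k1': -0.13834433116075023, 'eye': array([-0.34539315, -0.59755718,  0.99900121]), 'orientation': array([-2.29420169,  0.01079269, -1.0035669 ])}
top {'vfov': 50.843687858177965, 'cx': 327.6167170904102, 'cy': 241.87881147920424, 'k1': -0.12036576912582671, 'eye': array([ 0.34996936, -0.04774506,  1.11078775]), 'orientation': array([-2.9877749 , -0.02116896, -1.57248931])}
wrist {'vfov': 60.58442562205042, 'cx': 322.60720985198503, 'cy': 245.24263148667947, 'k1': -0.0806696602820118, 'hand_eye': array([[-2.07022199e-04, -9.55890415e-01, -2.93723462e-01,
         7.94922661e-02],
       [ 9.99999944e-01, -1.20387799e-04, -3.13031326e-04,
         3.24886715e-04],
       [ 2.63862923e-04, -2.93723510e-01,  9.55890386e-01,
        -1.58215914e-01],
       [ 0.00000000e+00,  0.00000000e+00,  0.00000000e+00,
         1.00000000e+00]])}
```

View pics/scene0.png

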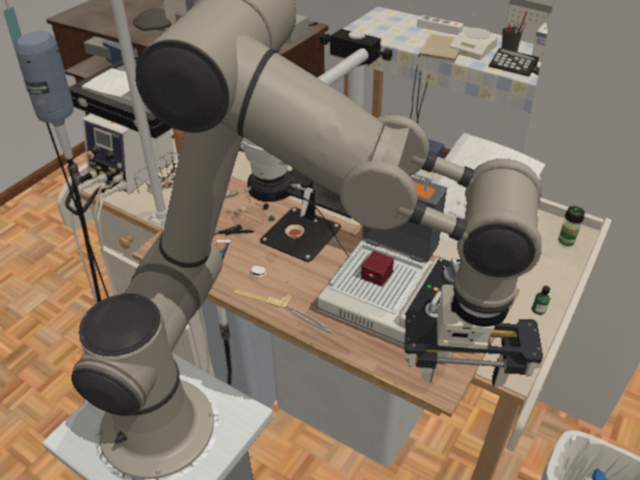

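View pics/top0.png

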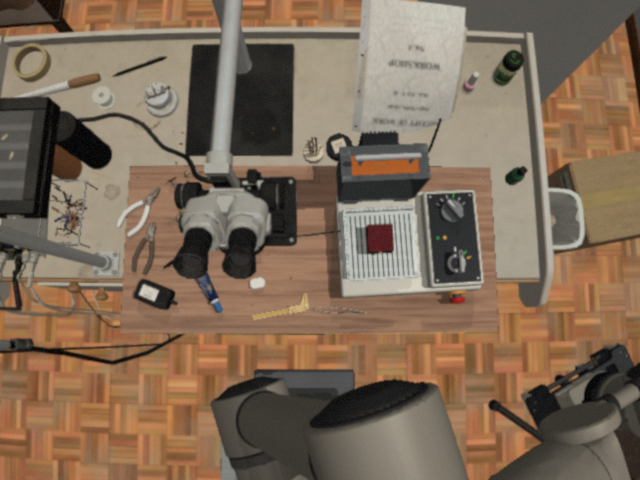

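```bash
cat > h.py <<'E'
import numpy as np, cv2
from scipy.spatial.transform import Rotation as R
from scipy.optimize import least_squares
from station import readout, optics, workorder
def rot(o): return R.from_euler('xyz',o).as_matrix()
def grab(n,save=None):
    s=readout.sense(); f=optics.grab_frame(n)
    if n=="wrist":
        T=np.eye(4);T[:3,:3]=rot(s["orientation"]);T[:3,3]=s["tcp_pos"]
        M=T@f["hand_eye"]
    else:
        M=np.eye(4);M[:3,:3]=rot(f["orientation"]);M[:3,3]=f["eye"]
    f["M"]=M
    fl=240/np.tan(np.radians(f["vfov"])/2); f["K"]=np.array([[fl,0,f["cx"]],[0,fl,f["cy"]],[0,0,1]])
    f["D"]=np.array([f["k1"],0,0,0.])
    if save: cv2.imwrite(save,f["pixels"][:,:,::-1]); np.savez(save+'.npz',M=M,K=f["K"],D=f["D"])
    return f
def load(save): return dict(np.load(save+'.npz'))
def proj(f,P):
    P=np.atleast_2d(P).astype(float); W=np.linalg.inv(f["M"])
    return cv2.projectPoints(P,cv2.Rodrigues(W[:3,:3])[0],W[:3,3],f["K"],f["D"])[0][:,0]
def back(f,uv,z):
    uv=np.atleast_2d(uv).astype(float)
    p=cv2.undistortPoints(uv[:,None],f["K"],f["D"])[:,0]
    d=np.c_[p,np.ones(len(p))]@f["M"][:3,:3].T; e=f["M"][:3,3]
    return e+d*((z-e[2])/d[:,2])[:,None]
def crop(src,dst,x0,y0,x1,y1,k):
    im=cv2.imread(src)[y0:y1,x0:x1]; im=cv2.resize(im,None,fx=k,fy=k,interpolation=cv2.INTER_CUBIC); cv2.imwrite(dst,im)
def eng(p): # p=[x,y,yaw] -> function engr->world
    c,s=np.cos(p[2]),np.sin(p[2]); Rz=np.array([[c,-s,0],[s,c,0],[0,0,1]])
    return lambda q: np.atleast_2d(q)@Rz.T+np.array([p[0],p[1],0])
E
python3 - <<'E'
from h import *
f=grab("top","pics/top1.png")
f=grab("scene","pics/scene1.png")
crop("pics/top1.png","pics/top1c.png",325,130,495,310,4.0) if 0 else crop("pics/top1.png","pics/top1c.png",325,140,495,310,3.5)
crop("pics/scene1.png","pics/scene1c.png",300,170,480,350,3.3)
E
```

```text
(no output)
```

View pics/top1c.png

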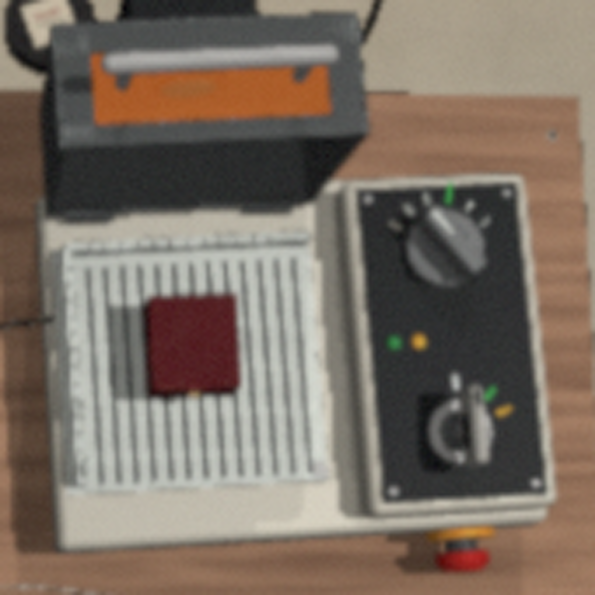

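View pics/scene1c.png

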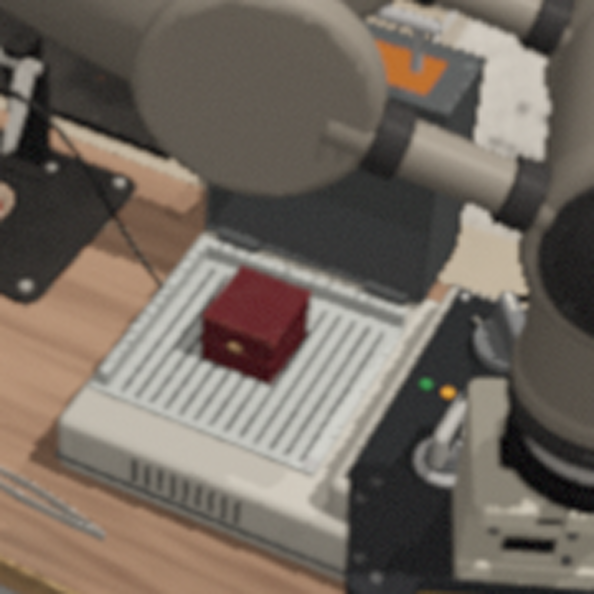

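```bash
python3 - <<'E'
from h import *
f=load("pics/top1.png")
pts=[((102,-33,85),(347,186)),((102,-147,85),(521,178)),((-102,-147,85),(551,495)),((-102,-33,85),(376,508)),((68+6,132+6,58+13),(64,245))]
Q=np.array([p[0] for p in pts])/1000; uv=np.array([p[1] for p in pts])/3.5+[325,140]-0.36
r=least_squares(lambda p:(proj(f,eng(p)(Q))-uv).ravel(),[0.6,-.1,0])
print(r.x,r.fun.reshape(-1,2)*3.5)
np.save("eng.npy",r.x)
e=eng(r.x)
im=cv2.imread("pics/top1c.png")
def dr(P,c,closed=True):
    q=((proj(f,e(np.array(P)/1000))-[325,140]+.36)*3.5).astype(int); cv2.polylines(im,[q],closed,c,1)
dr([(102,-33,85),(102,-147,85),(-102,-147,85),(-102,-33,85)],(0,255,0))
dr([(110,150,55),(110,-150,55),(-110,-150,55),(-110,150,55)],(255,0,0))
dr([(-70,132,58),(68,132,58),(68,-12,58)],(0,0,255),False)
dr([(-70,132,71),(68,132,71),(68,-12,71)],(0,255,255),False)
t=np.linspace(0,6.28,40); dr(np.c_[55+23.5*np.cos(t),-90+23.5*np.sin(t),94+0*t],(0,255,0))
dr([(-32,-90,129),(-78,-90,129)],(0,0,255),False)
dr([(55,-90,106),(55+23*np.cos(np.radians(36)),-90+23*np.sin(np.radians(36)),117)],(0,255,255),False)
for a in (1.45,1.55,1.62):
    # handle: closed at (-200,35) rel axis; opening rotates up/back
    x=90+(-200*np.cos(a)+35*np.sin(a)); z=60+200*np.sin(a)+35*np.cos(a)
    print(a,x,z, proj(f,e(np.array([x,64,z])/1000)))
    dr([(x,64+55,z),(x,64-55,z)],(255,255,0),False)
cv2.imwrite("pics/ov1.png",im)
E
```

```text
[ 0.51535811 -0.24238656  0.05708595] [[-5.52329759 -8.09144079]
 [ 4.2717931  -8.64070383]
 [ 9.46541835  9.22941615]
 [-4.28092723  8.39007443]
 [-3.39081232 -2.23277694]]
1.45 100.64440081284226 262.7601951353755 [[388.46250981 168.21840001]]
1.55 120.83346618600902 260.6845718109796 [[387.36853199 157.58075581]]
1.62 134.79440540430244 258.03651492710884 [[386.52416474 150.53698566]]
```

View pics/ov1.png

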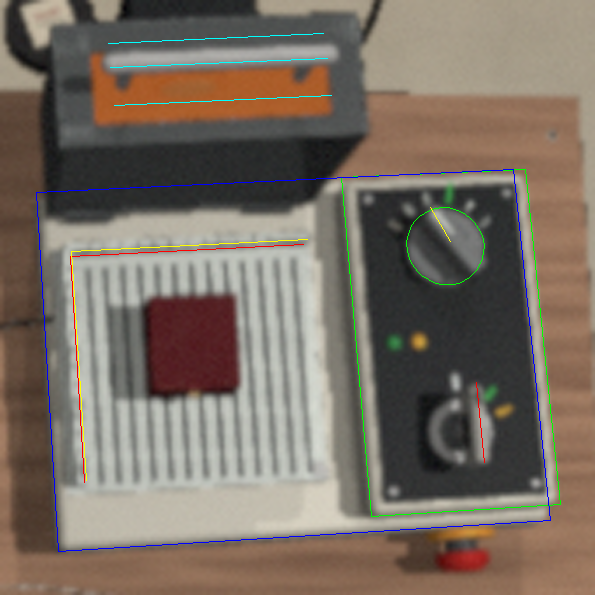

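```bash
cat >> h.py <<'E'
def to(target,yaw=None):
    """shares from present pose: total tool-frame shift after turning to yaw (tool down)"""
    s=readout.sense(); c=s["orientation"][2]; t=s["tcp_pos"]
    if yaw is None: yaw=c
    d=np.array(target)-t
    x=np.array([np.cos(yaw),np.sin(yaw),0]);y=np.array([np.sin(yaw),-np.cos(yaw),0])
    v=np.array([d@x,d@y,-d[2]])/0.75
    dz=-(yaw-c); dz=(dz+np.pi)%(2*np.pi)-np.pi
    print("t%.2f"%s["time"],"tcp",t.round(4),"ori",s["orientation"].round(4),"shares xyz",v.round(4),"rz",round(dz/2/np.pi,4),"minrows",int(np.ceil(max(np.linalg.norm(v)*.75/.0417,abs(dz)/np.radians(7.16)))))
def W(q): return eng(np.load("eng.npy"))(np.array(q)/1000)[0]
def st():
    s=readout.sense(); print("t%.2f"%s["time"],s["tcp_pos"].round(4),s["orientation"].round(4),"F",s["wrist_force"].round(2),"M",s["ft_torque"].round(3),"open",round(s["opening"],4))
E
python3 - <<'E'
from h import *
to((0.52,-0.22,0.34),0.057)
E
```

```text
t0.25 tcp [ 0.2306 -0.4715  0.2264] ori [-3.141e+00 -1.000e-04  4.548e-01] shares xyz [ 0.4043 -0.3128 -0.1514] rz 0.0633 minrows 10
```

Emit:
send_rows(plan=[{"z":-0.038,"rz":0.0158},{"z":-0.038,"rz":0.0158},{"z":-0.038,"rz":0.0158},{"z":-0.038,"rz":0.0158},{"x":0.04,"y":-0.031},{"x":0.04,"y":-0.031},{"x":0.04,"y":-0.031},{"x":0.04,"y":-0.031},{"x":0.04,"y":-0.031},{"x":0.04,"y":-0.031}])

```text
schema error: expected keys x, y, z, rx, ry, rz, jaw
```

Emit:
send_rows(plan=[{"x":0.041,"y":-0.031,"jaw":0.3},{"x":0.041,"y":-0.031},{"x":0.041,"y":-0.031},{"x":0.041,"y":-0.031},{"z":0},{"z":0}])

```text
schema error: expected keys x, y, z, rx, ry, rz, jaw
```

```bash
python3 - <<'E'
from h import *
st()
f=grab("wrist","pics/w2.png"); f=grab("top","pics/top2.png")
E
```

```text
t0.25 [ 0.2306 -0.4715  0.2264] [-3.141e+00 -1.000e-04  4.548e-01] F [-0.55 -0.41  0.49] M [ 0.032  0.033 -0.021] open 0.0919
```

View pics/w2.png

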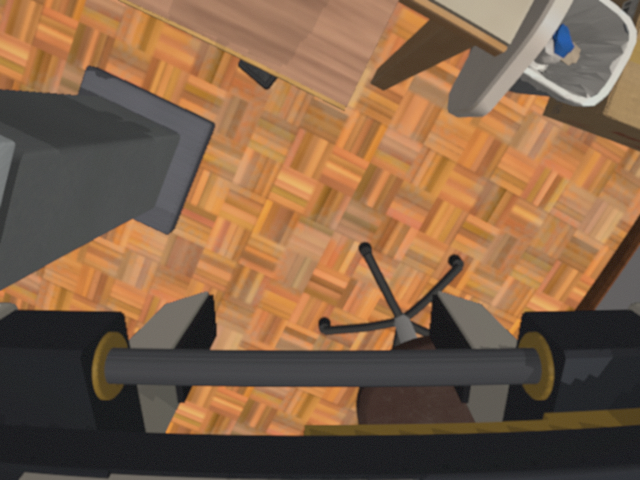

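Emit:
send_rows(plan=[{"x":0,"y":0,"z":-0.038,"rx":0,"ry":0,"rz":0.0158,"jaw":-1},{"x":0,"y":0,"z":-0.038,"rx":0,"ry":0,"rz":0.0158,"jaw":-1},{"x":0,"y":0,"z":-0.038,"rx":0,"ry":0,"rz":0.0158,"jaw":0.3},{"x":0,"y":0,"z":-0.038,"rx":0,"ry":0,"rz":0.0158,"jaw":0.3},{"x":0.038,"y":-0.038,"z":0,"rx":0,"ry":0,"rz":0,"jaw":0.3},{"x":0.038,"y":-0.038,"z":0,"rx":0,"ry":0,"rz":0,"jaw":0.3},{"x":0.038,"y":-0.038,"z":0,"rx":0,"ry":0,"rz":0,"jaw":0.3},{"x":0.038,"y":-0.038,"z":0,"rx":0,"ry":0,"rz":0,"jaw":0.3},{"x":0.038,"y":-0.038,"z":0,"rx":0,"ry":0,"rz":0,"jaw":0.3},{"x":0.038,"y":-0.038,"z":0,"rx":0,"ry":0,"rz":0,"jaw":0.3}])

```text
time: 1.18
tcp_pos: [0.3924, -0.2894, 0.3409]
orientation: [3.141, -0.0, 0.057]
wrist_force: [0.8, -0.2, -0.4]
opening: 0.0434
```

Emit:
send_rows(plan=[{"x":0.038,"y":-0.038,"z":0,"rx":0,"ry":0,"rz":0,"jaw":0.3},{"x":0.038,"y":-0.038,"z":0,"rx":0,"ry":0,"rz":0,"jaw":0.3},{"x":0,"y":0,"z":0,"rx":0,"ry":0,"rz":0,"jaw":0.3},{"x":0,"y":0,"z":0,"rx":0,"ry":0,"rz":0,"jaw":0.3}])

```text
time: 1.52
tcp_pos: [0.4461, -0.2292, 0.3406]
orientation: [3.142, 0.0, 0.062]
wrist_force: [-0.3, 0.2, 0.5]
opening: 0.0323
```

```bash
python3 - <<'E'
from h import *
st()
f=grab("wrist","pics/w3.png"); f=grab("top","pics/top3.png")
E
```

```text
t1.52 [ 0.4461 -0.2292  0.3406] [3.1416e+00 3.0000e-04 6.2100e-02] F [-0.34  0.25  0.51] M [-0.016  0.019  0.003] open 0.0323
```

View pics/w3.png

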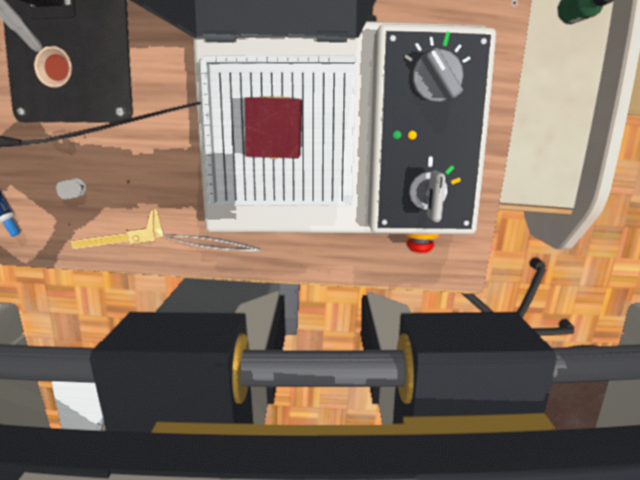

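```bash
python3 - <<'E'
from h import *
crop("pics/w3.png","pics/w3a.png",195,30,375,240,2.8)
crop("pics/w3.png","pics/w3b.png",365,15,505,255,2.5)
E
```

```text
(no output)
```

View pics/w3a.png

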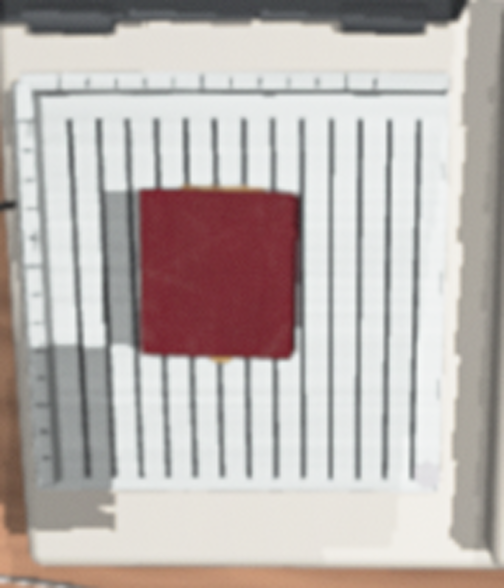

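View pics/w3b.png

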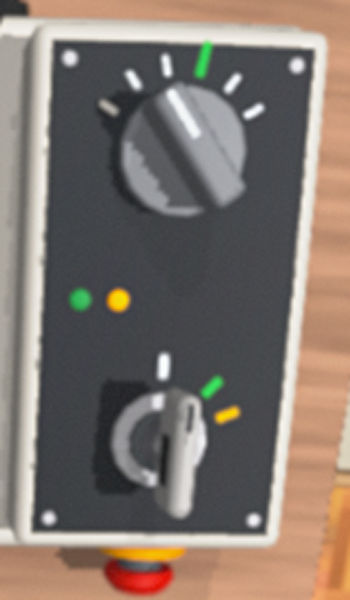

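```bash
cat > ov.py <<'E'
from h import *
def overlay(src,dst,box,k,p,box_p=None,th=None):
    f=load(src); e=eng(p); x0,y0,x1,y1=box
    crop(src,dst,x0,y0,x1,y1,k); im=cv2.imread(dst)
    def dr(P,c,closed=True):
        q=((proj(f,e(np.array(P)/1000))-[x0,y0]+.5)*k-.5); cv2.polylines(im,[np.round(q*8).astype(int)],closed,c,1,cv2.LINE_AA,3)
    dr([(102,-33,85),(102,-147,85),(-102,-147,85),(-102,-33,85)],(0,255,0))
    dr([(110,150,55),(110,-150,55),(-110,-150,55),(-110,150,55)],(255,0,0))
    dr([(-70,132,58),(68,132,58),(68,-12,58)],(0,0,255),False)
    dr([(-70,138,71),(74,138,71),(74,-12,71)],(0,255,255),False)
    t=np.linspace(0,6.28,40); dr(np.c_[55+23.5*np.cos(t),-90+23.5*np.sin(t),94+0*t],(0,255,0))
    dr([(-32,-90,129),(-78,-90,129)],(0,0,255),False)
    for a in (36,):
        dr([(55,-90,117),(55+23*np.cos(np.radians(a)),-90+23*np.sin(np.radians(a)),117)],(0,255,255),False)
    if box_p is not None: 
        c,s=np.cos(box_p[2]),np.sin(box_p[2])
        for z,col in ((58,(0,255,0)),(99,(255,255,0))):
            P=[(box_p[0]+c*a*28-s*b*26,box_p[1]+s*a*28+c*b*26,z) for a,b in((1,1),(1,-1),(-1,-1),(-1,1))]; dr(P,col)
    if th is not None:
        for a in th:
            x=90+(-200*np.cos(a)+35*np.sin(a)); z=60+200*np.sin(a)+35*np.cos(a)
            dr([(x,64+55,z),(x,64-55,z)],(255,255,0),False)
    cv2.imwrite(dst,im)
E
python3 - <<'E'
from ov import *
f=load("pics/w3.png")
# fit engraver with wrist
a=lambda u,v:((u+.5)/2.8+195-.5,(v+.5)/2.8+30-.5)
b=lambda u,v:((u+.5)/2.5+365-.5,(v+.5)/2.5+15-.5)
pts=[((68,132,58),a(38.5,96)),((68,-12,58),a(447,94)),((-110,150,55),a(32,562)),((55,-90,94),b(183,150)),((-32,-90,129),b(185,397)),((-78,-90,129),b(179,510))]
Q=np.array([p[0] for p in pts])/1000; uv=np.array([p[1] for p in pts])
r=least_squares(lambda p:(proj(f,eng(p)(Q))-uv).ravel(),[0.515,-.24,0.05])
print(r.x,r.fun.reshape(-1,2)); p=r.x; np.save("engw.npy",p)
# box
inv=lambda P:(np.array(P)-[p[0],p[1],0])@np.array([[np.cos(p[2]),-np.sin(p[2]),0],[np.sin(p[2]),np.cos(p[2]),0],[0,0,1]])
tp=inv(back(f,[a(141,190),a(300,194),a(294,358),a(140,354)],0.099))*1000
print(tp.round(1)); c=tp.mean(0); d=(tp[0]+tp[1]-tp[2]-tp[3]); yaw=np.arctan2(d[1],d[0]); print("box",c,yaw)
overlay("pics/w3.png","pics/ov3a.png",(195,30,375,240),2.8,p,(c[0],c[1],yaw))
overlay("pics/w3.png","pics/ov3b.png",(365,15,505,255),2.5,p)
overlay("pics/top3.png","pics/ov3t.png",(325,140,495,310),3.5,p,(c[0],c[1],yaw),(1.5,1.55,1.6))
E
```

```text
[ 0.51457011 -0.24231745  0.05427506] [[ 0.67639142 -1.26087859]
 [-2.20593964 -0.51671946]
 [-2.22307469  1.62895146]
 [ 0.11757124 -0.59342089]
 [ 2.47492048 -1.44313846]
 [ 0.60819745  2.96271156]]
[[ 31.9  89.3  99. ]
 [ 30.6  36.5  99. ]
 [-23.2  38.9  99. ]
 [-22.   91.7  99. ]]
box [ 4.31078245 64.11426709 99.        ] -0.044168772076740394
```

View pics/ov3a.png

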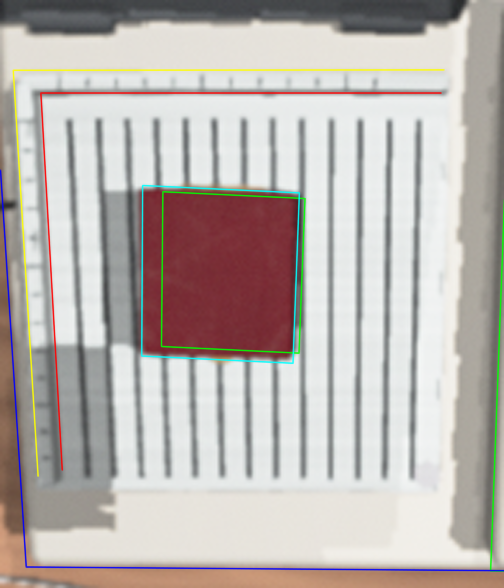

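View pics/ov3b.png

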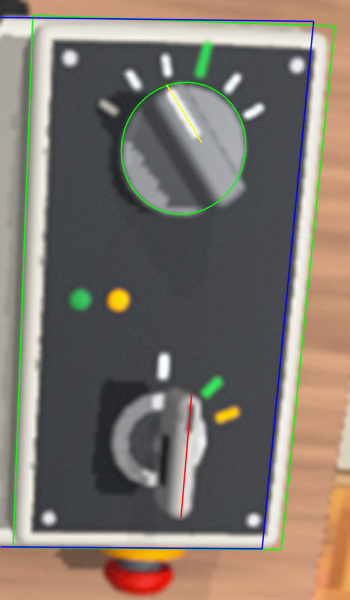

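View pics/ov3t.png

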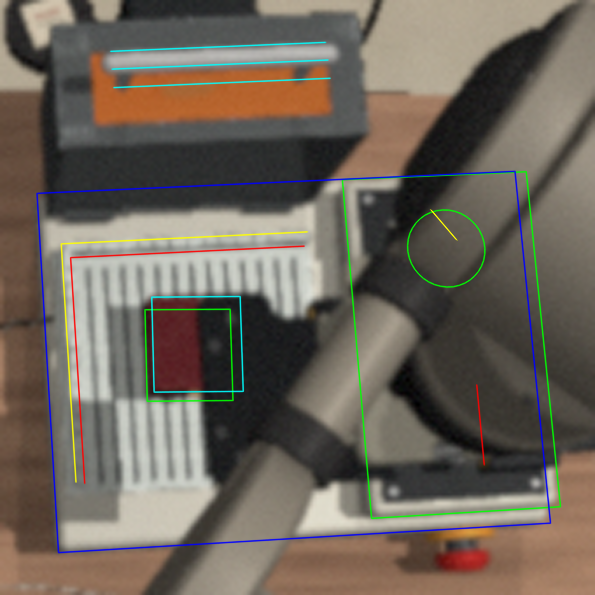

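```bash
python3 - <<'E'
from h import *
np.save("eng.npy",np.array([0.5147,-0.2423,0.053]))
to((*W((-46,64,0))[:2],0.12),0.053)
to((*W((-46,64,0))[:2],0.064),0.053)
E
```

```text
t1.62 tcp [ 0.4447 -0.2313  0.3406] ori [3.1412e+00 6.0000e-04 5.7900e-02] shares xyz [ 0.031  -0.0657  0.2942] rz 0.0008 minrows 6
t1.62 tcp [ 0.4447 -0.2313  0.3406] ori [3.1412e+00 6.0000e-04 5.7900e-02] shares xyz [ 0.031  -0.0657  0.3688] rz 0.0008 minrows 7
```

Emit:
send_rows(plan=[{"x":0.0155,"y":-0.033,"z":0.02,"rx":0,"ry":0,"rz":0,"jaw":0.65},{"x":0.0155,"y":-0.033,"z":0.03,"rx":0,"ry":0,"rz":0,"jaw":0.65},{"x":0,"y":0,"z":0.05,"rx":0,"ry":0,"rz":0,"jaw":0.65},{"x":0,"y":0,"z":0.05,"rx":0,"ry":0,"rz":0,"jaw":0.65},{"x":0,"y":0,"z":0.05,"rx":0,"ry":0,"rz":0,"jaw":0.65},{"x":0,"y":0,"z":0.05,"rx":0,"ry":0,"rz":0,"jaw":0.65},{"x":0,"y":0,"z":0.03,"rx":0,"ry":0,"rz":0,"jaw":0.65},{"x":0,"y":0,"z":0,"rx":0,"ry":0,"rz":0,"jaw":0.65},{"x":0,"y":0,"z":0,"rx":0,"ry":0,"rz":0,"jaw":0.65}])

```text
time: 2.37
tcp_pos: [0.4646, -0.1813, 0.1305]
orientation: [-3.141, 0.002, 0.055]
wrist_force: [1.1, 0.1, 0.8]
opening: 0.0159
```

```bash
python3 - <<'E'
from h import *
st()
to((*W((-46,64,0))[:2],0.064),0.053)
f=grab("wrist","pics/w4.png")
E
```

```text
t2.37 [ 0.4646 -0.1813  0.1305] [-3.1407e+00  1.8000e-03  5.5300e-02] F [1.13 0.14 0.76] M [-0.     0.013  0.001] open 0.0159
t2.37 tcp [ 0.4646 -0.1813  0.1305] ori [-3.1407e+00  1.8000e-03  5.5300e-02] shares xyz [ 0.0011 -0.0006  0.0886] rz 0.0004 minrows 2
```

View pics/w4.png

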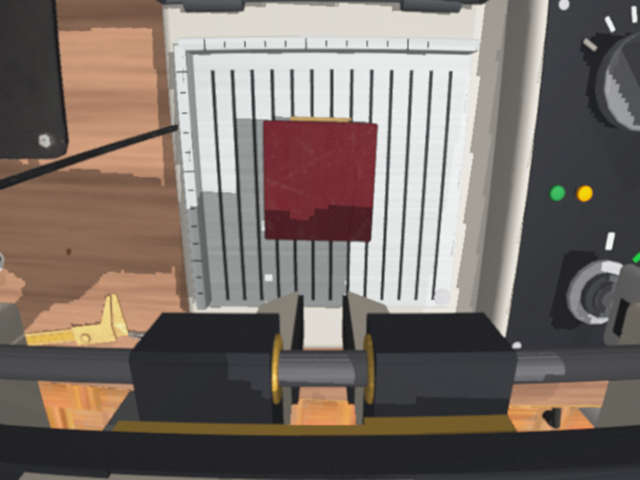

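Emit:
send_rows(plan=[{"x":0,"y":0,"z":0.0295,"rx":0,"ry":0,"rz":0,"jaw":0.65},{"x":0,"y":0,"z":0.0295,"rx":0,"ry":0,"rz":0,"jaw":0.65},{"x":0,"y":0,"z":0.0285,"rx":0,"ry":0,"rz":0,"jaw":0.65},{"x":0,"y":0,"z":0,"rx":0,"ry":0,"rz":0,"jaw":0.65},{"x":0.01,"y":0,"z":0,"rx":0,"ry":0,"rz":0,"jaw":0.65},{"x":0.01,"y":0,"z":0,"rx":0,"ry":0,"rz":0,"jaw":0.65}])

```text
time: 2.92
tcp_pos: [0.4822, -0.1803, 0.0674]
orientation: [3.139, -0.003, 0.057]
wrist_force: [0.3, 0.3, 0.0]
opening: 0.0161
```

```bash
python3 - <<'E'
from h import *
st()
to((*W((2,64,0))[:2],0.064),0.053)
E
```

```text
t2.92 [ 0.4822 -0.1803  0.0674] [ 3.1394 -0.0032  0.0569] F [0.33 0.26 0.01] M [0.001 0.111 0.023] open 0.0161
t2.92 tcp [ 0.4822 -0.1803  0.0674] ori [ 3.1394 -0.0032  0.0569] shares xyz [ 0.0415 -0.0005  0.0046] rz 0.0006 minrows 1
```

Emit:
send_rows(plan=[{"x":0.005,"y":0,"z":0,"rx":0,"ry":0,"rz":0,"jaw":0.65},{"x":0.005,"y":0,"z":0,"rx":0,"ry":0,"rz":0,"jaw":0.65},{"x":0.005,"y":0,"z":0,"rx":0,"ry":0,"rz":0,"jaw":0.65},{"x":0.005,"y":0,"z":0,"rx":0,"ry":0,"rz":0,"jaw":0.65},{"x":0.005,"y":0,"z":0,"rx":0,"ry":0,"rz":0,"jaw":0.65},{"x":0.005,"y":0,"z":0,"rx":0,"ry":0,"rz":0,"jaw":0.65},{"x":0.005,"y":0,"z":0,"rx":0,"ry":0,"rz":0,"jaw":0.65},{"x":0.003,"y":0,"z":0,"rx":0,"ry":0,"rz":0,"jaw":0.65},{"x":0.0,"y":0,"z":0,"rx":0,"ry":0,"rz":0,"jaw":0.65}])

```text
time: 3.67
tcp_pos: [0.5095, -0.1776, 0.065]
orientation: [3.141, -0.0, 0.058]
wrist_force: [1.1, 0.8, -0.8]
opening: 0.0163
```

```bash
python3 - <<'E'
from h import *
st()
to((*W((2,64,0))[:2],0.064),0.053)
f=grab("wrist","pics/w5.png")
E
```

```text
t3.67 [ 0.5095 -0.1776  0.065 ] [ 3.1414e+00 -5.0000e-04  5.7900e-02] F [ 1.13  0.83 -0.76] M [0.036 0.06  0.027] open 0.0163
t3.67 tcp [ 0.5095 -0.1776  0.065 ] ori [ 3.1414e+00 -5.0000e-04  5.7900e-02] shares xyz [0.005  0.0012 0.0013] rz 0.0008 minrows 1
```

View pics/w5.png

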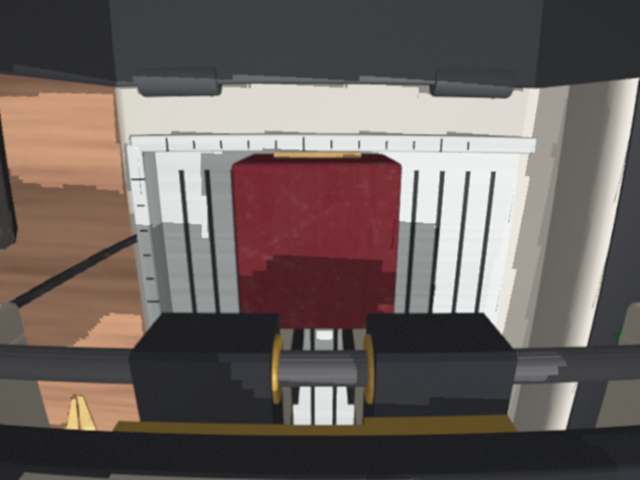

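Emit:
send_rows(plan=[{"x":0.003,"y":0,"z":0,"rx":0,"ry":0,"rz":0,"jaw":0.65},{"x":0.002,"y":0,"z":0,"rx":0,"ry":0,"rz":0,"jaw":0.65},{"x":0.0,"y":0,"z":0,"rx":0,"ry":0,"rz":0,"jaw":0.65},{"x":0.0,"y":0,"z":0,"rx":0,"ry":0,"rz":0,"jaw":0.65}])

```text
time: 4.05
tcp_pos: [0.5112, -0.1772, 0.0649]
orientation: [-3.141, 0.003, 0.058]
wrist_force: [-6.8, -0.9, 3.0]
opening: 0.016
```

Emit:
send_rows(plan=[{"x":0.002,"y":0,"z":0,"rx":0,"ry":0,"rz":0,"jaw":0.65},{"x":0.0,"y":0,"z":0,"rx":0,"ry":0,"rz":0,"jaw":0.65},{"x":0.0,"y":0,"z":0,"rx":0,"ry":0,"rz":0,"jaw":0.65}])

```text
time: 4.3
tcp_pos: [0.5111, -0.1772, 0.0649]
orientation: [-3.14, 0.006, 0.058]
wrist_force: [-12.0, -1.9, 7.5]
opening: 0.0162
```

```bash
python3 - <<'E'
from h import *
st()
to((*W((2,64,0))[:2],0.064),0.053)
f=grab("wrist","pics/w6.png")
E
```

```text
t4.30 [ 0.5111 -0.1772  0.0649] [-3.1402  0.0063  0.0577] F [-12.    -1.89   7.54] M [-0.363  1.782 -0.165] open 0.0162
t4.30 tcp [ 0.5111 -0.1772  0.0649] ori [-3.1402  0.0063  0.0577] shares xyz [0.0028 0.0016 0.0013] rz 0.0007 minrows 1
```

View pics/w6.png

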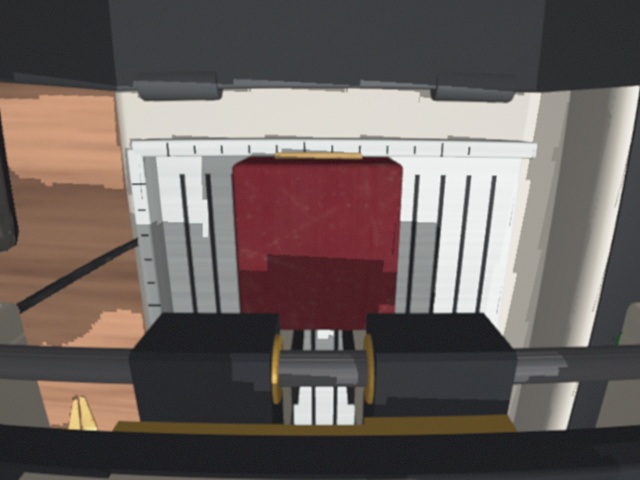

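Emit:
send_rows(plan=[{"x":-0.01,"y":0,"z":0,"rx":0,"ry":0,"rz":0,"jaw":1},{"x":-0.014,"y":0,"z":0,"rx":0,"ry":0,"rz":0,"jaw":1},{"x":0,"y":0.02,"z":0,"rx":0,"ry":0,"rz":0,"jaw":1},{"x":0,"y":0.025,"z":0,"rx":0,"ry":0,"rz":0,"jaw":1},{"x":0,"y":0.026,"z":0,"rx":0,"ry":0,"rz":0,"jaw":1},{"x":0,"y":0,"z":0,"rx":0,"ry":0,"rz":0,"jaw":1},{"x":0,"y":0,"z":0,"rx":0,"ry":0,"rz":0,"jaw":1}])

```text
time: 4.93
tcp_pos: [0.4995, -0.233, 0.065]
orientation: [3.141, -0.001, 0.056]
wrist_force: [-1.0, 0.4, -0.5]
opening: 0.0005
```

```bash
python3 - <<'E'
from h import *
st()
to((*W((40,11,0))[:2],0.064),0.053)
f=grab("wrist","pics/w7.png")
E
```

```text
t4.93 [ 0.4995 -0.233   0.065 ] [ 3.1411e+00 -8.0000e-04  5.5700e-02] F [-0.98  0.37 -0.54] M [ 0.002 -0.004 -0.002] open 0.0005
t4.93 tcp [ 0.4995 -0.233   0.065 ] ori [ 3.1411e+00 -8.0000e-04  5.5700e-02] shares xyz [ 0.0729 -0.0012  0.0014] rz 0.0004 minrows 2
```

View pics/w7.png

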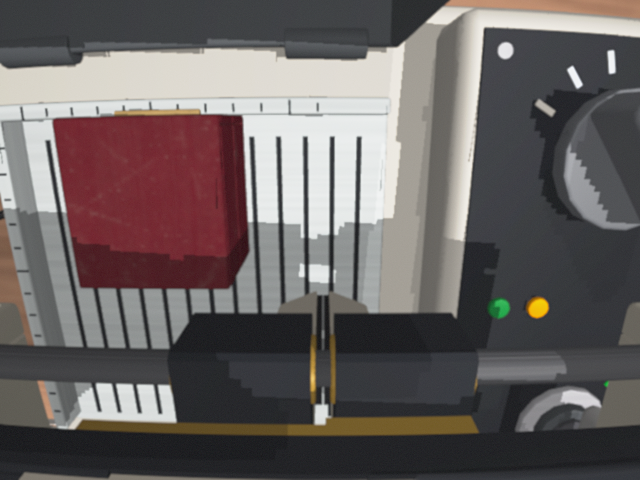

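Emit:
send_rows(plan=[{"x":0,"y":0,"z":-0.05,"rx":0,"ry":0,"rz":0,"jaw":1},{"x":0,"y":0,"z":-0.05,"rx":0,"ry":0,"rz":-0.0195,"jaw":1},{"x":0,"y":0,"z":0,"rx":0,"ry":0,"rz":-0.0195,"jaw":1},{"x":0,"y":0,"z":0,"rx":0,"ry":0,"rz":-0.0195,"jaw":1},{"x":0,"y":0,"z":0,"rx":0,"ry":0,"rz":-0.0195,"jaw":1},{"x":0,"y":0,"z":0,"rx":0,"ry":0,"rz":-0.0195,"jaw":1},{"x":0,"y":0,"z":0,"rx":0,"ry":0,"rz":-0.0195,"jaw":1},{"x":0,"y":0,"z":0,"rx":0,"ry":0,"rz":-0.0195,"jaw":1},{"x":0,"y":0,"z":0,"rx":0,"ry":0,"rz":-0.0195,"jaw":1},{"x":0,"y":0,"z":0,"rx":0,"ry":0,"rz":-0.0195,"jaw":1}])

```text
time: 5.82
tcp_pos: [0.4993, -0.2306, 0.1401]
orientation: [-3.141, -0.0, 1.167]
wrist_force: [0.2, 0.8, 0.2]
opening: 0.0005
```

Emit:
send_rows(plan=[{"x":0,"y":0,"z":0,"rx":0,"ry":0,"rz":-0.0195,"jaw":1},{"x":0,"y":0,"z":0,"rx":0,"ry":0,"rz":-0.0195,"jaw":1},{"x":0,"y":0,"z":0,"rx":0,"ry":0,"rz":-0.0195,"jaw":1},{"x":0,"y":0,"z":0,"rx":0,"ry":0,"rz":-0.0195,"jaw":1},{"x":0,"y":0,"z":0,"rx":0,"ry":0,"rz":-0.0195,"jaw":1},{"x":0,"y":0,"z":0,"rx":0,"ry":0,"rz":-0.0195,"jaw":1},{"x":0,"y":0,"z":0,"rx":0,"ry":0,"rz":-0.0195,"jaw":1},{"x":0,"y":0,"z":0,"rx":0,"ry":0,"rz":-0.0195,"jaw":1},{"x":0,"y":0,"z":0,"rx":0,"ry":0,"rz":-0.0195,"jaw":1},{"x":0,"y":0,"z":0,"rx":0,"ry":0,"rz":-0.0195,"jaw":1}])

```text
time: 6.65
tcp_pos: [0.4993, -0.2306, 0.14]
orientation: [3.141, -0.0, 2.393]
wrist_force: [1.4, -0.4, -0.0]
opening: 0.0004
```

Emit:
send_rows(plan=[{"x":0,"y":0,"z":0,"rx":0,"ry":0,"rz":-0.0195,"jaw":1},{"x":0,"y":0,"z":0,"rx":0,"ry":0,"rz":-0.0195,"jaw":1},{"x":0,"y":0,"z":0,"rx":0,"ry":0,"rz":-0.0195,"jaw":1},{"x":0,"y":0,"z":0,"rx":0,"ry":0,"rz":-0.0195,"jaw":1},{"x":0,"y":0,"z":0,"rx":0,"ry":0,"rz":-0.0195,"jaw":1},{"x":0,"y":0,"z":0,"rx":0,"ry":0,"rz":-0.0195,"jaw":1},{"x":0,"y":0,"z":0,"rx":0,"ry":0,"rz":-0.013,"jaw":1},{"x":0,"y":0,"z":0,"rx":0,"ry":0,"rz":0,"jaw":1},{"x":0,"y":0,"z":0,"rx":0,"ry":0,"rz":0,"jaw":1}])

```text
time: 7.4
tcp_pos: [0.4993, -0.2309, 0.14]
orientation: [3.141, -0.0, -3.083]
wrist_force: [-0.1, 0.2, -0.7]
opening: 0.0002
```

```bash
python3 - <<'E'
from h import *
st()
to((*W((31,11,0))[:2],0.064),0.053+np.pi)
print(readout.sense()["joint_pos"].round(2))
f=grab("wrist","pics/w8.png");f=grab("scene","pics/s8.png")
crop("pics/s8.png","pics/s8c.png",280,130,500,350,2.7)
E
```

```text
t7.40 [ 0.4993 -0.2309  0.14  ] [ 3.1414e+00 -2.0000e-04 -3.0826e+00] F [-0.05  0.21 -0.71] M [ 0.093 -0.184 -0.024] open 0.0002
t7.40 tcp [ 0.4993 -0.2309  0.14  ] ori [ 3.1414e+00 -2.0000e-04 -3.0826e+00] shares xyz [-0.0611 -0.0017  0.1014] rz 0.0009 minrows 3
[-0.57  0.47  1.58  0.    1.09 -2.2 ]
```

View pics/w8.png

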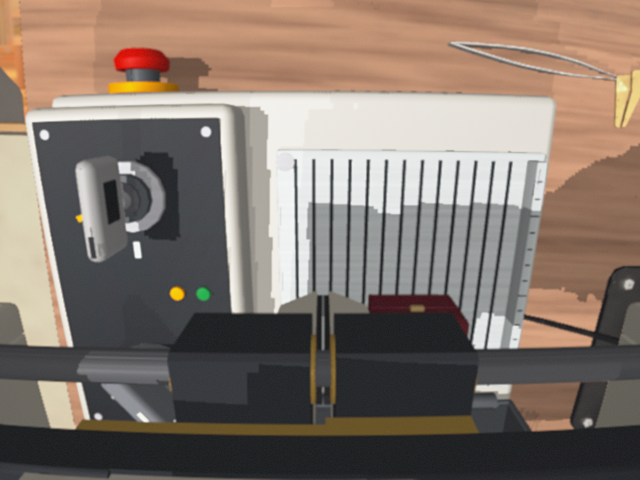

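View pics/s8c.png

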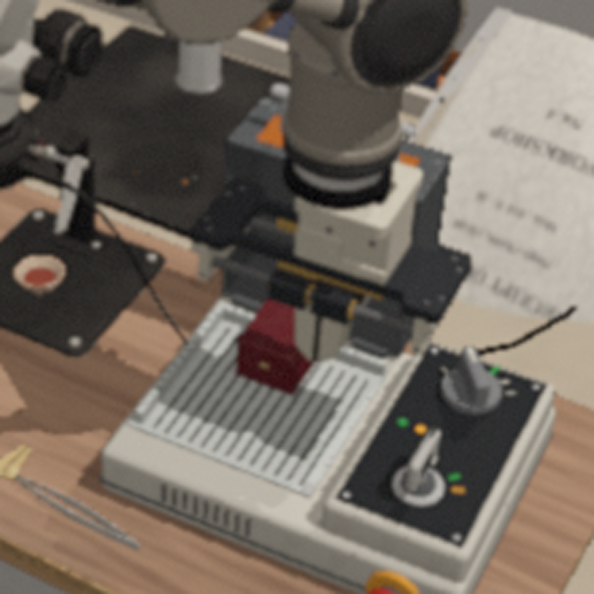

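Emit:
send_rows(plan=[{"x":0,"y":-0.002,"z":0.04,"rx":0,"ry":0,"rz":0,"jaw":1},{"x":0,"y":0,"z":0.04,"rx":0,"ry":0,"rz":0,"jaw":1},{"x":0,"y":0,"z":0.02,"rx":0,"ry":0,"rz":0,"jaw":1},{"x":-0.02,"y":0,"z":0,"rx":0,"ry":0,"rz":0,"jaw":1},{"x":-0.02,"y":0,"z":0,"rx":0,"ry":0,"rz":0,"jaw":1},{"x":-0.02,"y":0,"z":0,"rx":0,"ry":0,"rz":0,"jaw":1},{"x":0,"y":0,"z":0,"rx":0,"ry":0,"rz":0,"jaw":1},{"x":0,"y":0,"z":0,"rx":0,"ry":0,"rz":0,"jaw":1}])

```text
time: 8.17
tcp_pos: [0.5443, -0.23, 0.0648]
orientation: [3.141, -0.0, -3.081]
wrist_force: [-0.8, -0.2, 0.5]
opening: 0.0006
```

```bash
python3 - <<'E'
from h import *
st()
to((*W((31,61,0))[:2],0.064),0.053+np.pi)
E
```

```text
t8.17 [ 0.5443 -0.23    0.0648] [ 3.1415e+00 -4.0000e-04 -3.0809e+00] F [-0.77 -0.17  0.46] M [ 0.168 -0.153  0.   ] open 0.0006
t8.17 tcp [ 0.5443 -0.23    0.0648] ori [ 3.1415e+00 -4.0000e-04 -3.0809e+00] shares xyz [-0.0011  0.067   0.001 ] rz 0.0012 minrows 2
```

Emit:
send_rows(plan=[{"x":0,"y":0.007,"z":0,"rx":0,"ry":0,"rz":0,"jaw":1},{"x":0,"y":0.006,"z":0,"rx":0,"ry":0,"rz":0,"jaw":1},{"x":0,"y":0.006,"z":0,"rx":0,"ry":0,"rz":0,"jaw":1},{"x":0,"y":0.006,"z":0,"rx":0,"ry":0,"rz":0,"jaw":1},{"x":0,"y":0.006,"z":0,"rx":0,"ry":0,"rz":0,"jaw":1},{"x":0,"y":0.006,"z":0,"rx":0,"ry":0,"rz":0,"jaw":1},{"x":0,"y":0.006,"z":0,"rx":0,"ry":0,"rz":0,"jaw":1},{"x":0,"y":0.006,"z":0,"rx":0,"ry":0,"rz":0,"jaw":1},{"x":0,"y":0.006,"z":0,"rx":0,"ry":0,"rz":0,"jaw":1},{"x":0,"y":0.004,"z":0,"rx":0,"ry":0,"rz":0,"jaw":1}])

```text
time: 9.0
tcp_pos: [0.5415, -0.1854, 0.0651]
orientation: [3.142, -0.0, -3.08]
wrist_force: [-0.6, -0.8, -0.6]
opening: 0.0007
```

Emit:
send_rows(plan=[{"x":0,"y":0.003,"z":0,"rx":0,"ry":0,"rz":0,"jaw":1},{"x":0,"y":0.002,"z":0,"rx":0,"ry":0,"rz":0,"jaw":1},{"x":0,"y":0.0,"z":0,"rx":0,"ry":0,"rz":0,"jaw":1},{"x":0,"y":0,"z":0,"rx":0,"ry":0,"rz":0,"jaw":1}])

```text
time: 9.33
tcp_pos: [0.5415, -0.1822, 0.0651]
orientation: [3.141, 0.0, -3.081]
wrist_force: [-0.1, 0.2, 0.7]
opening: 0.0001
```

```bash
python3 - <<'E'
from h import *
st()
to((*W((31,61,0))[:2],0.064),0.053+np.pi)
f=grab("scene","pics/s9.png"); f=grab("wrist","pics/w9.png")
crop("pics/s9.png","pics/s9c.png",300,200,420,320,5)
E
```

```text
t9.33 [ 0.5415 -0.1822  0.0651] [ 3.1415e+00  2.0000e-04 -3.0808e+00] F [-0.07  0.24  0.68] M [ 0.126 -0.145  0.093] open 0.0001
t9.33 tcp [ 0.5415 -0.1822  0.0651] ori [ 3.1415e+00  2.0000e-04 -3.0808e+00] shares xyz [-0.0014  0.0033  0.0014] rz 0.0012 minrows 1
```

View pics/s9c.png

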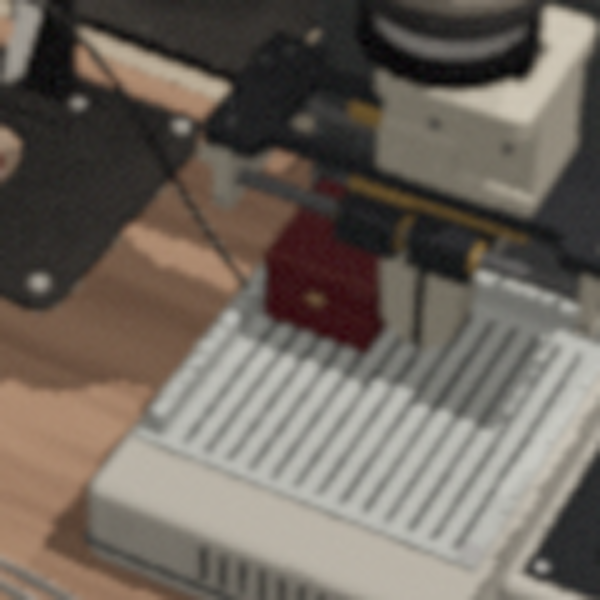

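View pics/w9.png

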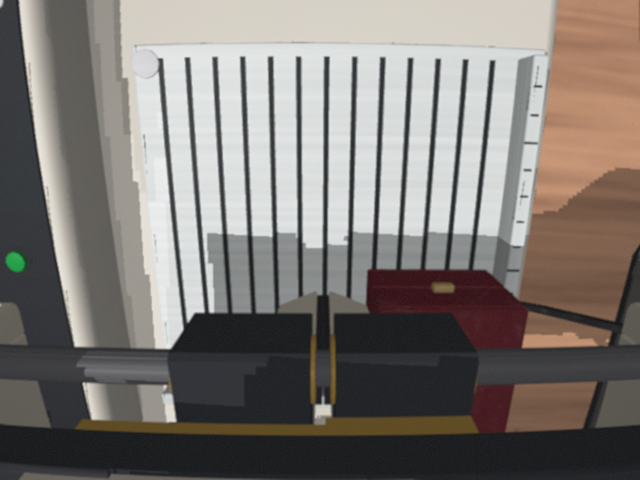

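Nearly at the left fence, and not yet in contact with it. I'll push a little more, watching the force.

Emit:
send_rows(plan=[{"x":0,"y":0.003,"z":0,"rx":0,"ry":0,"rz":0,"jaw":1},{"x":0,"y":0.002,"z":0,"rx":0,"ry":0,"rz":0,"jaw":1},{"x":0,"y":0.0,"z":0,"rx":0,"ry":0,"rz":0,"jaw":1},{"x":0,"y":0,"z":0,"rx":0,"ry":0,"rz":0,"jaw":1}])

```text
time: 9.77
tcp_pos: [0.5413, -0.1788, 0.0653]
orientation: [-3.141, 0.0, -3.081]
wrist_force: [-0.6, -1.1, 0.7]
opening: -0.0001
```

Emit:
send_rows(plan=[{"x":0,"y":0.002,"z":0,"rx":0,"ry":0,"rz":0,"jaw":1},{"x":0,"y":0.001,"z":0,"rx":0,"ry":0,"rz":0,"jaw":1},{"x":0,"y":0.0,"z":0,"rx":0,"ry":0,"rz":0,"jaw":1},{"x":0,"y":0,"z":0,"rx":0,"ry":0,"rz":0,"jaw":1}])

```text
time: 10.1
tcp_pos: [0.5414, -0.1784, 0.0659]
orientation: [-3.138, 0.001, -3.081]
wrist_force: [-0.7, -9.3, 4.5]
opening: 0.0003
```

Emit:
send_rows(plan=[{"x":0,"y":-0.01,"z":0,"rx":0,"ry":0,"rz":0,"jaw":1},{"x":0,"y":-0.015,"z":0,"rx":0,"ry":0,"rz":0,"jaw":1},{"x":0,"y":0,"z":-0.05,"rx":0,"ry":0,"rz":0,"jaw":1},{"x":0,"y":0,"z":-0.05,"rx":0,"ry":0,"rz":0,"jaw":1},{"x":0,"y":0,"z":-0.05,"rx":0,"ry":0,"rz":0,"jaw":1},{"x":0,"y":0,"z":-0.05,"rx":0,"ry":0,"rz":0,"jaw":1},{"x":0,"y":0,"z":-0.05,"rx":0,"ry":0,"rz":0,"jaw":1},{"x":0,"y":0,"z":-0.05,"rx":0,"ry":0,"rz":0,"jaw":1},{"x":0,"y":0,"z":-0.05,"rx":0,"ry":0,"rz":0,"jaw":1},{"x":0,"y":0.02,"z":0,"rx":0,"ry":0,"rz":0,"jaw":1}])

```text
time: 10.93
tcp_pos: [0.5433, -0.1832, 0.3354]
orientation: [-3.134, 0.012, -3.083]
wrist_force: [0.3, 2.1, 0.9]
opening: 0.0005
```

Emit:
send_rows(plan=[{"x":-0.035,"y":0,"z":0,"rx":0,"ry":0,"rz":0,"jaw":1},{"x":-0.035,"y":0,"z":0,"rx":0,"ry":0,"rz":0,"jaw":1},{"x":-0.035,"y":0,"z":0,"rx":0,"ry":0,"rz":0,"jaw":1},{"x":0,"y":0,"z":0,"rx":0,"ry":0,"rz":0,"jaw":1},{"x":0,"y":0,"z":0,"rx":0,"ry":0,"rz":0,"jaw":1}])

```text
time: 11.35
tcp_pos: [0.6203, -0.1753, 0.3256]
orientation: [3.14, -0.002, -3.08]
wrist_force: [-0.6, -0.2, -0.5]
opening: 0.0002
```

```bash
python3 - <<'E'
from h import *
st()
f=grab("scene","pics/s10.png"); f=grab("wrist","pics/w10.png"); grab("top","pics/t10.png")
crop("pics/s10.png","pics/s10c.png",280,130,480,330,3)
E
```

```text
t11.35 [ 0.6203 -0.1753  0.3256] [ 3.1402e+00 -2.4000e-03 -3.0799e+00] F [-0.57 -0.23 -0.49] M [ 0.139 -0.142  0.018] open 0.0002
```

View pics/s10c.png

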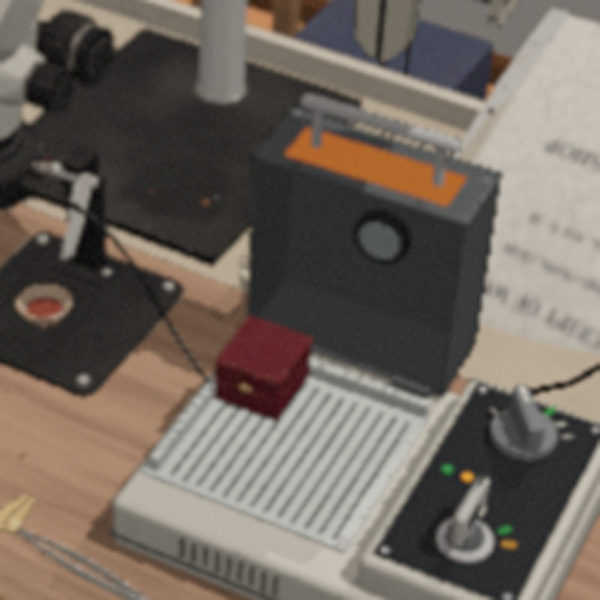

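View pics/w10.png

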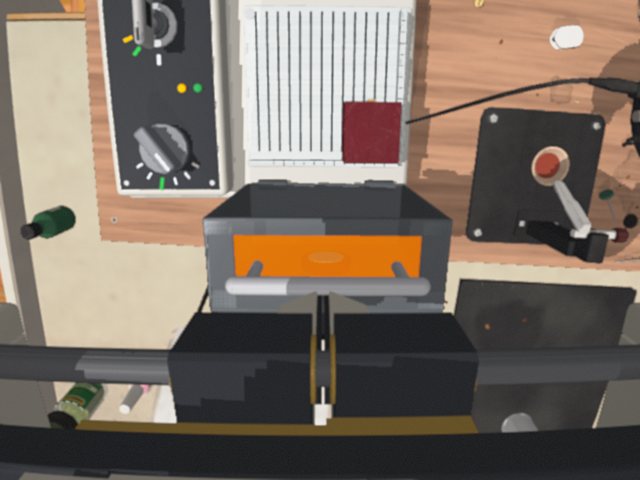

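View pics/t10.png

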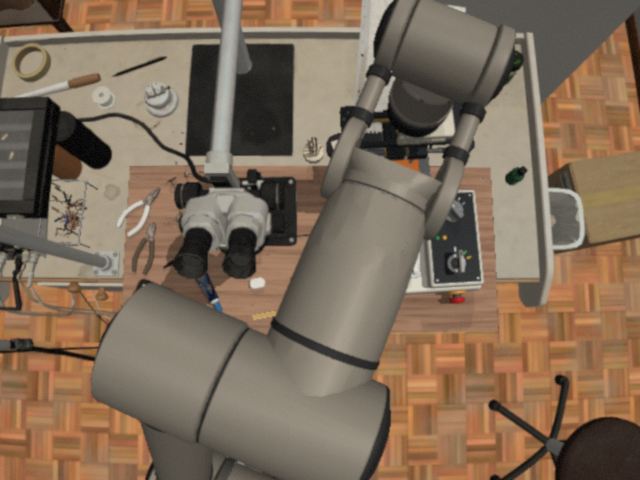

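```bash
python3 - <<'E'
from ov import *
p=np.load("eng.npy")
overlay("pics/w10.png","pics/ov10.png",(200,80,460,300),3,p,(40,106,0),(1.5,1.55,1.6))
E
```

```text
(no output)
```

View pics/ov10.png

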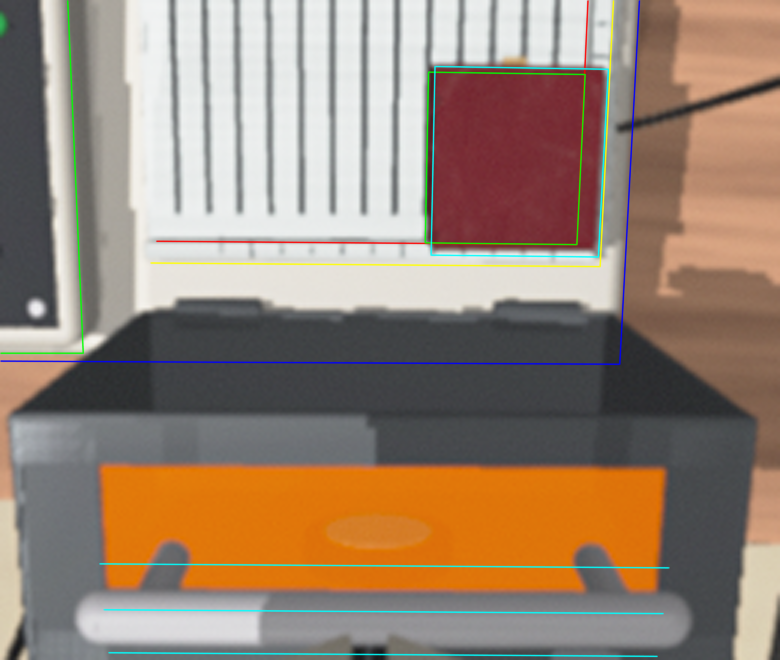

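```bash
python3 - <<'E'
from h import *
to((*W((147,64,0))[:2],0.326),0.053+np.pi)
to((*W((147,64,0))[:2],0.246),0.053+np.pi)
# arc: TCP displacement as theta drops
for th in np.arange(1.56,0.6,-0.12):
    x=90-200*np.cos(th)+35*np.sin(th); z=60+200*np.sin(th)+35*np.cos(th); print(round(th,2),x.round(1),z.round(1))
E
```

```text
t11.50 tcp [ 0.619  -0.1756  0.3276] ori [ 3.1415e+00 -5.0000e-04 -3.0812e+00] shares xyz [-0.0523  0.0038  0.0022] rz 0.0012 minrows 1
t11.50 tcp [ 0.619  -0.1756  0.3276] ori [ 3.1415e+00 -5.0000e-04 -3.0812e+00] shares xyz [-0.0523  0.0038  0.1089] rz 0.0012 minrows 3
1.56 122.8 260.4
1.44 98.6 262.9
1.32 74.3 262.4
1.2 50.1 259.1
1.08 26.6 252.9
0.96 4.0 243.9
0.84 -17.4 232.3
0.72 -37.3 218.2
0.6 -55.3 201.8
```

Emit:
send_rows(plan=[{"x":-0.026,"y":0.002,"z":0,"rx":0,"ry":0,"rz":0,"jaw":1},{"x":-0.026,"y":0.002,"z":0,"rx":0,"ry":0,"rz":0,"jaw":1},{"x":0,"y":0,"z":0,"rx":0,"ry":0,"rz":0,"jaw":1},{"x":0,"y":0,"z":0.03,"rx":0,"ry":0,"rz":0,"jaw":1},{"x":0,"y":0,"z":0.03,"rx":0,"ry":0,"rz":0,"jaw":1},{"x":0,"y":0,"z":0.03,"rx":0,"ry":0,"rz":0,"jaw":1},{"x":0,"y":0,"z":0.018,"rx":0,"ry":0,"rz":0,"jaw":1},{"x":0,"y":0,"z":0,"rx":0,"ry":0,"rz":0,"jaw":1},{"x":0,"y":0,"z":0,"rx":0,"ry":0,"rz":0,"jaw":1}])

```text
time: 12.25
tcp_pos: [0.6577, -0.1702, 0.247]
orientation: [3.141, -0.001, -3.081]
wrist_force: [-0.5, -0.1, 0.3]
opening: 0.0001
```

```bash
python3 - <<'E'
from h import *
st()
to((*W((147,64,0))[:2],0.246),0.053+np.pi)
f=grab("wrist","pics/w11.png"); grab("scene","pics/s11.png")
crop("pics/s11.png","pics/s11c.png",330,120,480,270,4)
E
```

```text
t12.25 [ 0.6577 -0.1702  0.247 ] [ 3.1415e+00 -6.0000e-04 -3.0813e+00] F [-0.53 -0.14  0.34] M [ 0.1   -0.165 -0.025] open 0.0001
t12.25 tcp [ 0.6577 -0.1702  0.247 ] ori [ 3.1415e+00 -6.0000e-04 -3.0813e+00] shares xyz [-0.0006 -0.0005  0.0014] rz 0.0012 minrows 1
```

View pics/s11c.png

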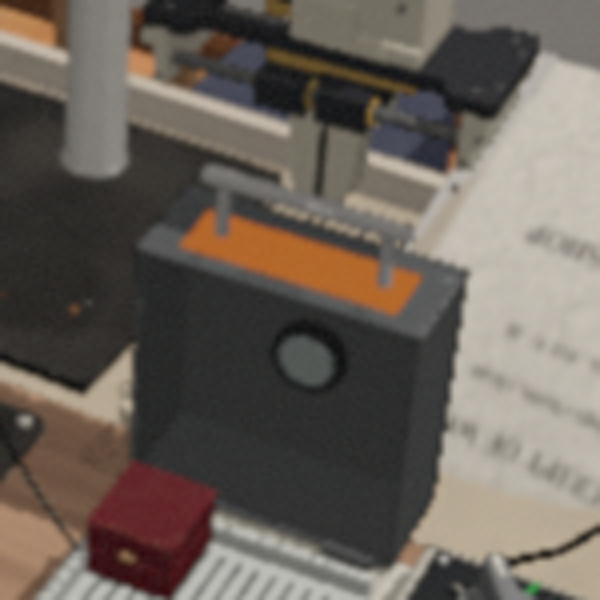

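View pics/w11.png

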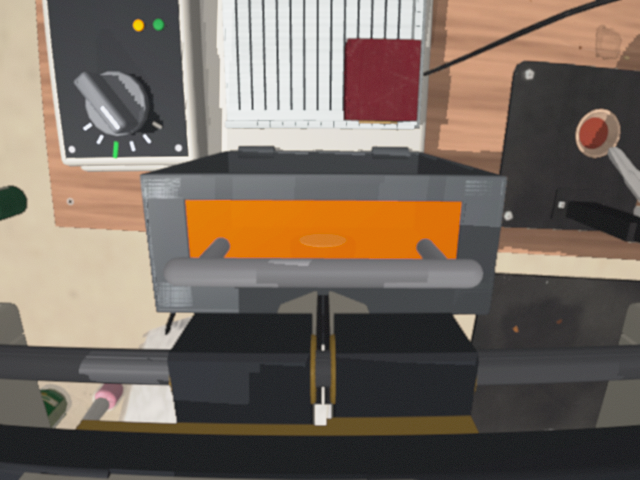

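Emit:
send_rows(plan=[{"x":0.012,"y":0,"z":0,"rx":0,"ry":0,"rz":0,"jaw":1},{"x":0.012,"y":0,"z":0,"rx":0,"ry":0,"rz":0,"jaw":1},{"x":0.014,"y":0,"z":0,"rx":0,"ry":0,"rz":0,"jaw":1},{"x":0.014,"y":0,"z":0,"rx":0,"ry":0,"rz":0,"jaw":1},{"x":0.014,"y":0,"z":0,"rx":0,"ry":0,"rz":0,"jaw":1},{"x":0.014,"y":0,"z":0,"rx":0,"ry":0,"rz":0,"jaw":1},{"x":0.014,"y":0,"z":0,"rx":0,"ry":0,"rz":0,"jaw":1},{"x":0.014,"y":0,"z":0,"rx":0,"ry":0,"rz":0,"jaw":1},{"x":0,"y":0,"z":0,"rx":0,"ry":0,"rz":0,"jaw":1}])

```text
time: 13.1
tcp_pos: [0.5772, -0.1752, 0.2487]
orientation: [-3.14, 0.003, -3.081]
wrist_force: [0.1, 0.5, -0.3]
opening: 0.0007
```

```bash
python3 - <<'E'
from h import *
st()
f=grab("wrist","pics/w12.png"); grab("scene","pics/s12.png")
crop("pics/s12.png","pics/s12c.png",310,120,480,290,3.5)
E
```

```text
t13.10 [ 0.5772 -0.1752  0.2487] [-3.1400e+00  2.7000e-03 -3.0813e+00] F [ 0.11  0.47 -0.32] M [ 0.125 -0.153  0.003] open 0.0007
```

View pics/s12c.png

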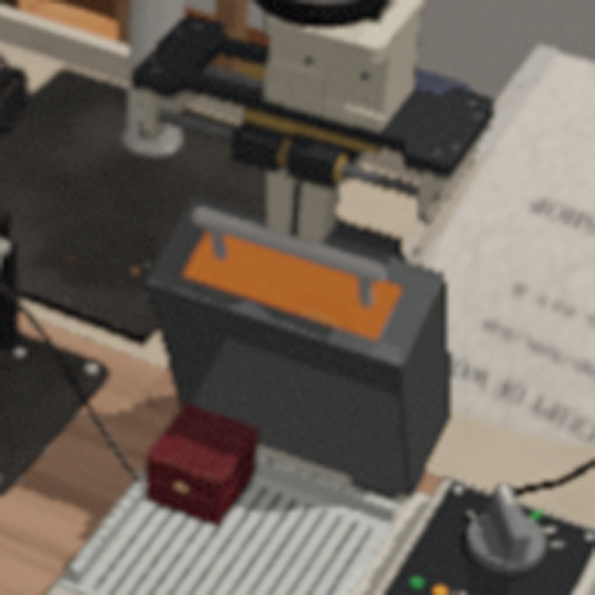

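Emit:
send_rows(plan=[{"x":0.0157,"y":0,"z":0.004,"rx":0,"ry":0,"rz":0,"jaw":1},{"x":0.0157,"y":0,"z":0.004,"rx":0,"ry":0,"rz":0,"jaw":1},{"x":0.015,"y":0,"z":0.006,"rx":0,"ry":0,"rz":0,"jaw":1},{"x":0.015,"y":0,"z":0.006,"rx":0,"ry":0,"rz":0,"jaw":1},{"x":0.0143,"y":0,"z":0.0077,"rx":0,"ry":0,"rz":0,"jaw":1},{"x":0.0143,"y":0,"z":0.0077,"rx":0,"ry":0,"rz":0,"jaw":1},{"x":0.0133,"y":0,"z":0.0095,"rx":0,"ry":0,"rz":0,"jaw":1},{"x":0.0133,"y":0,"z":0.0095,"rx":0,"ry":0,"rz":0,"jaw":1},{"x":0,"y":0,"z":0,"rx":0,"ry":0,"rz":0,"jaw":1}])

```text
time: 13.95
tcp_pos: [0.4897, -0.1802, 0.2055]
orientation: [3.141, -0.001, -3.081]
wrist_force: [-0.6, -0.6, 0.9]
opening: 0.0005
```

```bash
python3 - <<'E'
from h import *
st()
f=grab("wrist","pics/w13.png"); grab("scene","pics/s13.png")
crop("pics/s13.png","pics/s13c.png",310,120,480,290,3.5)
E
```

```text
t13.95 [ 0.4897 -0.1802  0.2055] [ 3.1414e+00 -9.0000e-04 -3.0811e+00] F [-0.58 -0.56  0.92] M [ 0.108 -0.176 -0.025] open 0.0005
```

View pics/s13c.png

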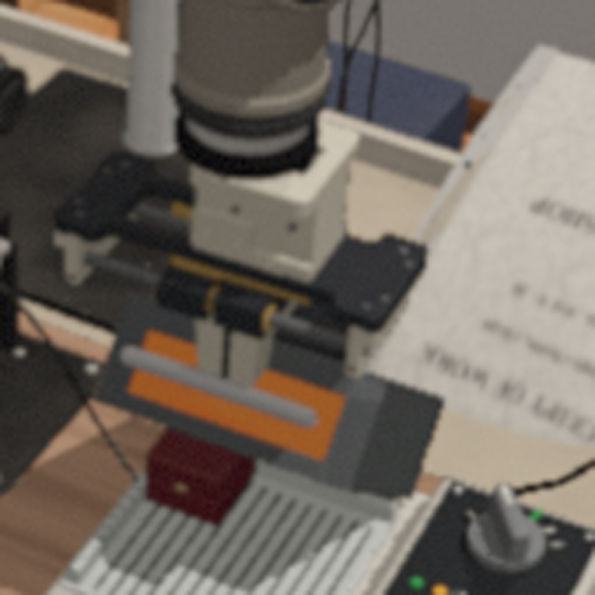

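View pics/w13.png

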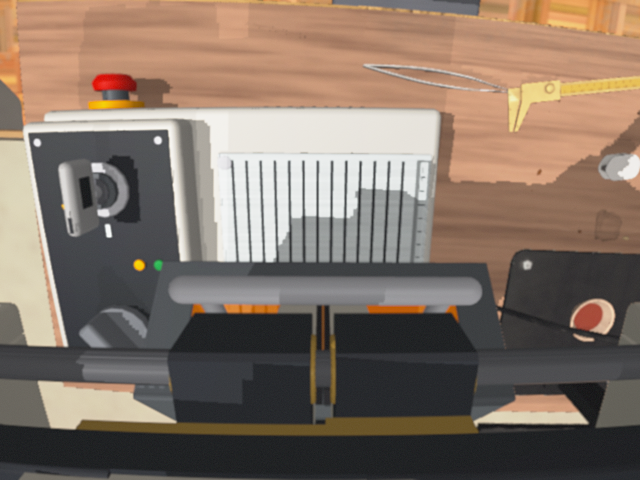

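Emit:
send_rows(plan=[{"x":0,"y":0,"z":-0.034,"rx":0,"ry":0,"rz":0,"jaw":1},{"x":0,"y":0,"z":0,"rx":0,"ry":0,"rz":0,"jaw":1},{"x":0.02,"y":0,"z":0,"rx":0,"ry":0,"rz":0,"jaw":1},{"x":0.001,"y":0,"z":0,"rx":0,"ry":0,"rz":0,"jaw":1},{"x":0.0,"y":0,"z":0.01,"rx":0,"ry":0,"rz":0,"jaw":1},{"x":0.012,"y":0,"z":0.011,"rx":0,"ry":0,"rz":0,"jaw":1},{"x":0.012,"y":0,"z":0.011,"rx":0,"ry":0,"rz":0,"jaw":1},{"x":0.0106,"y":0,"z":0.0122,"rx":0,"ry":0,"rz":0,"jaw":1},{"x":0.0106,"y":0,"z":0.0122,"rx":0,"ry":0,"rz":0,"jaw":1},{"x":0,"y":0,"z":0,"rx":0,"ry":0,"rz":0,"jaw":1}])

```text
time: 14.88
tcp_pos: [0.4397, -0.1829, 0.1873]
orientation: [3.14, -0.003, -3.081]
wrist_force: [-0.2, -0.7, -0.5]
opening: 0.0006
```

```bash
python3 - <<'E'
from h import *
st(); to((*W((-71.2,64,0))[:2],0.189),0.053+np.pi)
f=grab("wrist","pics/w14.png"); grab("scene","pics/s14.png")
crop("pics/s14.png","pics/s14c.png",300,140,480,320,3.3)
E
```

```text
t14.88 [ 0.4397 -0.1829  0.1873] [ 3.1401e+00 -2.8000e-03 -3.0811e+00] F [-0.22 -0.69 -0.54] M [ 0.147 -0.068  0.014] open 0.0006
t14.88 tcp [ 0.4397 -0.1829  0.1873] ori [ 3.1401e+00 -2.8000e-03 -3.0811e+00] shares xyz [-0.0008  0.0009 -0.0023] rz 0.0012 minrows 1
```

View pics/s14c.png

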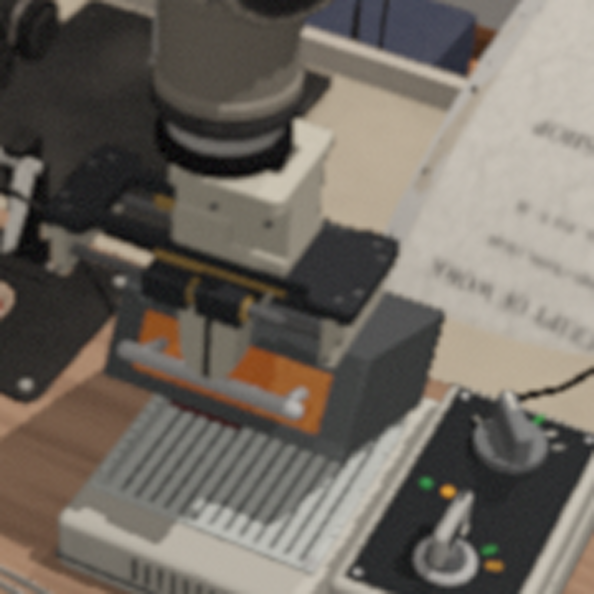

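View pics/w14.png

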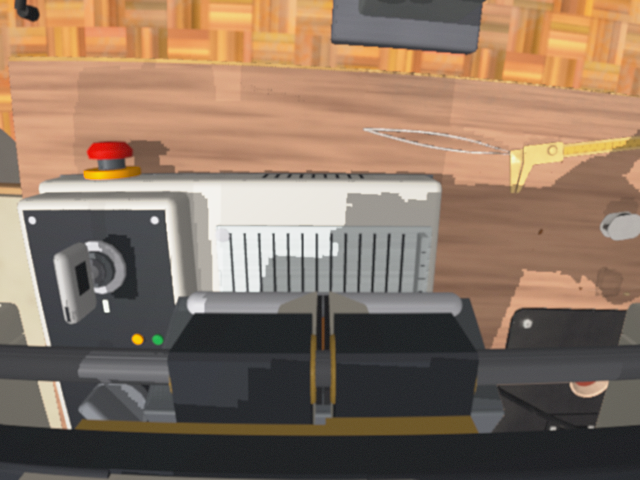

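Emit:
send_rows(plan=[{"x":0.0125,"y":0,"z":0.0134,"rx":0,"ry":0,"rz":0,"jaw":1},{"x":0.0105,"y":0,"z":0.0134,"rx":0,"ry":0,"rz":0,"jaw":1},{"x":0.008,"y":0,"z":0.0145,"rx":0,"ry":0,"rz":0,"jaw":1},{"x":0.0074,"y":0,"z":0.0145,"rx":0,"ry":0,"rz":0,"jaw":1},{"x":0.0056,"y":0,"z":0.0152,"rx":0,"ry":0,"rz":0,"jaw":1},{"x":0.0056,"y":0,"z":0.0152,"rx":0,"ry":0,"rz":0,"jaw":1},{"x":0.004,"y":0,"z":0.013,"rx":0,"ry":0,"rz":0,"jaw":1},{"x":0.0035,"y":0,"z":0.01,"rx":0,"ry":0,"rz":0,"jaw":1},{"x":0,"y":0,"z":0,"rx":0,"ry":0,"rz":0,"jaw":1}])

```text
time: 15.73
tcp_pos: [0.398, -0.1855, 0.1061]
orientation: [3.14, -0.001, -3.081]
wrist_force: [0.5, 0.0, -0.3]
opening: 0.0002
```

```bash
python3 - <<'E'
from h import *
st(); to((*W((-110,64,0))[:2],0.1005),0.053+np.pi)
f=grab("wrist","pics/w15.png"); grab("scene","pics/s15.png")
crop("pics/s15.png","pics/s15c.png",300,140,480,320,3.3)
E
```

```text
t15.73 [ 0.398  -0.1855  0.1061] [ 3.1404e+00 -1.3000e-03 -3.0808e+00] F [ 0.48  0.01 -0.33] M [ 0.061 -0.181  0.029] open 0.0002
t15.73 tcp [ 0.398  -0.1855  0.1061] ori [ 3.1404e+00 -1.3000e-03 -3.0808e+00] shares xyz [-0.0047  0.0015  0.0074] rz 0.0012 minrows 1
```

View pics/s15c.png

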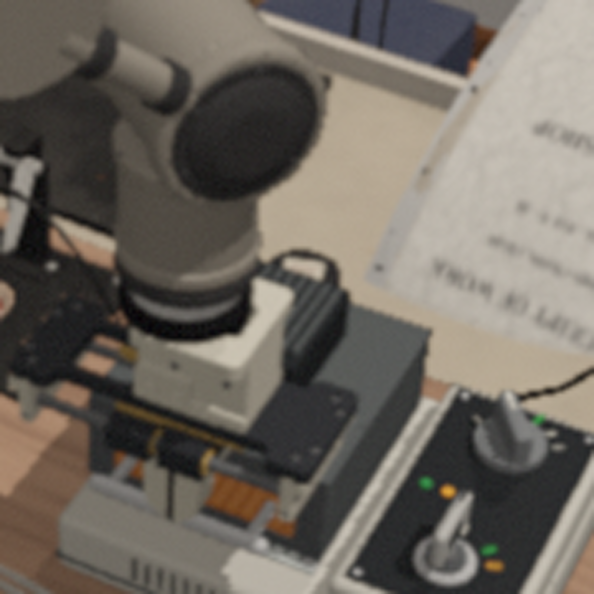

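Emit:
send_rows(plan=[{"x":-0.003,"y":0,"z":0.003,"rx":0,"ry":0,"rz":0,"jaw":1},{"x":-0.002,"y":0,"z":0.003,"rx":0,"ry":0,"rz":0,"jaw":1},{"x":0,"y":0,"z":0.003,"rx":0,"ry":0,"rz":0,"jaw":1},{"x":0,"y":0,"z":0,"rx":0,"ry":0,"rz":0,"jaw":1},{"x":0,"y":0,"z":0,"rx":0,"ry":0,"rz":0,"jaw":1}])

```text
time: 16.25
tcp_pos: [0.4024, -0.1858, 0.1006]
orientation: [-3.141, 0.001, -3.081]
wrist_force: [0.9, -0.4, 2.5]
opening: 0.0006
```

Emit:
send_rows(plan=[{"x":0,"y":0,"z":0.002,"rx":0,"ry":0,"rz":0,"jaw":1},{"x":0,"y":0,"z":0.002,"rx":0,"ry":0,"rz":0,"jaw":1},{"x":0,"y":0,"z":0.001,"rx":0,"ry":0,"rz":0,"jaw":1},{"x":0,"y":0,"z":0,"rx":0,"ry":0,"rz":0,"jaw":1},{"x":0,"y":0,"z":0,"rx":0,"ry":0,"rz":0,"jaw":1}])

```text
time: 16.67
tcp_pos: [0.4027, -0.186, 0.0996]
orientation: [-3.139, 0.003, -3.081]
wrist_force: [-5.8, 4.9, 32.9]
opening: 0.0004
```

Emit:
send_rows(plan=[{"x":0,"y":0,"z":-0.01,"rx":0,"ry":0,"rz":0,"jaw":1},{"x":0,"y":0,"z":-0.04,"rx":0,"ry":0,"rz":0,"jaw":1},{"x":0,"y":0,"z":-0.05,"rx":0,"ry":0,"rz":0,"jaw":1},{"x":0,"y":0,"z":-0.05,"rx":0,"ry":0,"rz":0,"jaw":1},{"x":0,"y":0,"z":-0.05,"rx":0,"ry":0,"rz":0,"jaw":1},{"x":0,"y":0,"z":0,"rx":0,"ry":0,"rz":0,"jaw":0},{"x":0,"y":0,"z":0,"rx":0,"ry":0,"rz":0,"jaw":0}])

```text
time: 17.25
tcp_pos: [0.4025, -0.186, 0.2483]
orientation: [-3.139, 0.003, -3.081]
wrist_force: [-0.6, -1.4, -0.8]
opening: 0.0095
```

```bash
python3 - <<'E'
from h import *
st()
to((*W((55,-90,0))[:2],0.25),0.053+np.pi)
to((*W((55,-90,0))[:2],0.25),0.681+np.pi)
grab("scene","pics/s16.png")
crop("pics/s16.png","pics/s16c.png",300,140,480,320,3.3)
grab("wrist","pics/w16.png")
E
```

```text
t17.25 [ 0.4025 -0.186   0.2483] [-3.1389  0.0034 -3.0807] F [-0.61 -1.4  -0.79] M [ 0.123 -0.129 -0.015] open 0.0095
t17.25 tcp [ 0.4025 -0.186   0.2483] ori [-3.1389  0.0034 -3.0807] shares xyz [-0.2188 -0.2029 -0.0023] rz 0.0013 minrows 6
t17.25 tcp [ 0.4025 -0.186   0.2483] ori [-3.1389  0.0034 -3.0807] shares xyz [-0.0578 -0.2927 -0.0023] rz -0.0987 minrows 6
```

View pics/s16c.png

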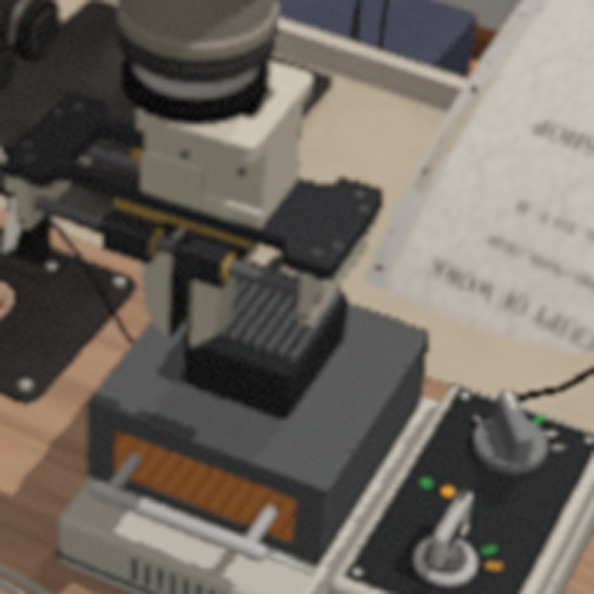

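Emit:
send_rows(plan=[{"x":-0.0365,"y":-0.0338,"z":0,"rx":0,"ry":0,"rz":0,"jaw":0},{"x":-0.0365,"y":-0.0338,"z":0,"rx":0,"ry":0,"rz":0,"jaw":0},{"x":-0.0365,"y":-0.0338,"z":0,"rx":0,"ry":0,"rz":0,"jaw":0},{"x":-0.0365,"y":-0.0338,"z":0,"rx":0,"ry":0,"rz":0,"jaw":0},{"x":-0.0365,"y":-0.0338,"z":0,"rx":0,"ry":0,"rz":0,"jaw":0},{"x":-0.0365,"y":-0.0338,"z":0,"rx":0,"ry":0,"rz":0,"jaw":0},{"x":0,"y":0,"z":0,"rx":0,"ry":0,"rz":-0.0197,"jaw":0},{"x":0,"y":0,"z":0,"rx":0,"ry":0,"rz":-0.0197,"jaw":0},{"x":0,"y":0,"z":0,"rx":0,"ry":0,"rz":-0.0197,"jaw":0},{"x":0,"y":0,"z":0,"rx":0,"ry":0,"rz":-0.0197,"jaw":0}])

```text
time: 18.18
tcp_pos: [0.5745, -0.3271, 0.2431]
orientation: [3.137, -0.002, -2.58]
wrist_force: [-0.0, -0.1, -0.3]
opening: 0.0457
```

Emit:
send_rows(plan=[{"x":0,"y":0,"z":0,"rx":0,"ry":0,"rz":-0.0197,"jaw":0},{"x":0,"y":0,"z":0,"rx":0,"ry":0,"rz":0,"jaw":0},{"x":0,"y":0,"z":0,"rx":0,"ry":0,"rz":0,"jaw":0}])

```text
time: 18.43
tcp_pos: [0.5746, -0.3271, 0.2445]
orientation: [3.138, -0.001, -2.466]
wrist_force: [-0.0, -1.0, -1.0]
opening: 0.0457
```

```bash
python3 - <<'E'
from h import *
st(); print(readout.sense()["joint_pos"].round(2))
to((*W((55,-90,0))[:2],0.100),0.681+np.pi)
grab("wrist","pics/w17.png")
E
```

```text
t18.43 [ 0.5746 -0.3271  0.2445] [ 3.1383e+00 -9.0000e-04 -2.4657e+00] F [-0.05 -0.97 -1.04] M [ 0.159 -0.048 -0.015] open 0.0457
[-0.63  0.59  1.06 -0.    1.49 -2.88]
t18.43 tcp [ 0.5746 -0.3271  0.2445] ori [ 3.1383e+00 -9.0000e-04 -2.4657e+00] shares xyz [ 0.002  -0.0021  0.1927] rz -0.0008 minrows 4
```

View pics/w17.png

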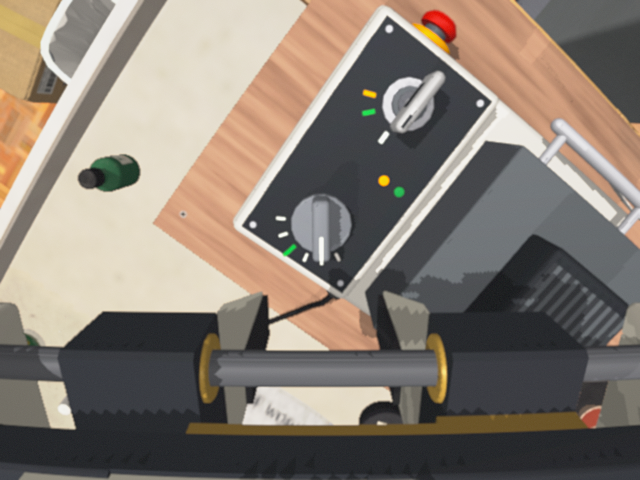

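Emit:
send_rows(plan=[{"x":0.002,"y":-0.002,"z":0.04,"rx":0,"ry":0,"rz":0,"jaw":0},{"x":0,"y":0,"z":0.04,"rx":0,"ry":0,"rz":0,"jaw":0},{"x":0,"y":0,"z":0.04,"rx":0,"ry":0,"rz":0,"jaw":0},{"x":0,"y":0,"z":0.03,"rx":0,"ry":0,"rz":0,"jaw":0},{"x":0,"y":0,"z":0.02,"rx":0,"ry":0,"rz":0,"jaw":0},{"x":0,"y":0,"z":0.014,"rx":0,"ry":0,"rz":0,"jaw":0},{"x":0,"y":0,"z":0,"rx":0,"ry":0,"rz":0,"jaw":0},{"x":0,"y":0,"z":0,"rx":0,"ry":0,"rz":0,"jaw":0}])

```text
time: 19.15
tcp_pos: [0.5748, -0.3296, 0.1085]
orientation: [3.141, -0.0, -2.463]
wrist_force: [0.1, 0.1, 0.8]
opening: 0.0459
```

```bash
python3 - <<'E'
from h import *
st()
to((*W((55,-90,0))[:2],0.100),0.681+np.pi)
grab("wrist","pics/w18.png");grab("scene","pics/s18.png")
crop("pics/s18.png","pics/s18c.png",370,160,520,310,4)
E
```

```text
t19.15 [ 0.5748 -0.3296  0.1085] [ 3.1412e+00 -1.0000e-04 -2.4632e+00] F [0.11 0.15 0.82] M [ 0.114 -0.122  0.039] open 0.0459
t19.15 tcp [ 0.5748 -0.3296  0.1085] ori [ 3.1412e+00 -1.0000e-04 -2.4632e+00] shares xyz [0.0002 0.0007 0.0114] rz -0.0004 minrows 1
```

View pics/s18c.png

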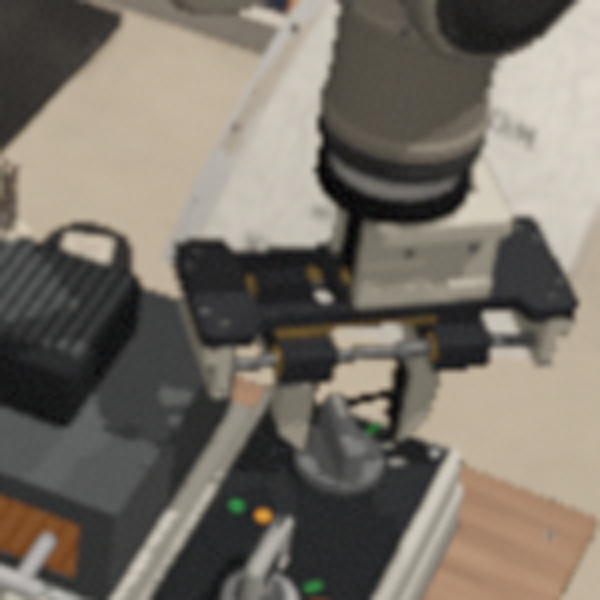

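View pics/w18.png

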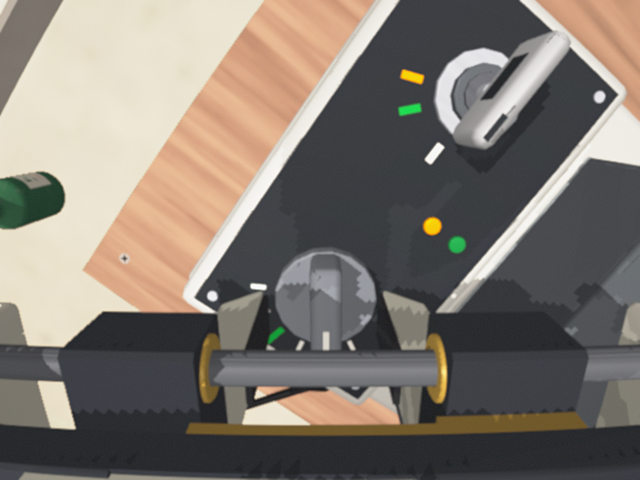

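Emit:
send_rows(plan=[{"x":0,"y":0,"z":0.011,"rx":0,"ry":0,"rz":0,"jaw":0},{"x":0,"y":0,"z":0,"rx":0,"ry":0,"rz":0,"jaw":0.9},{"x":0,"y":0,"z":0,"rx":0,"ry":0,"rz":0,"jaw":0.9},{"x":0,"y":0,"z":0,"rx":0,"ry":0,"rz":0,"jaw":0.9},{"x":0,"y":0,"z":0,"rx":0,"ry":0,"rz":0,"jaw":0.9},{"x":0,"y":0,"z":0,"rx":0,"ry":0,"rz":0,"jaw":0.9}], squeeze=20)

```text
time: 19.75
tcp_pos: [0.5749, -0.3296, 0.1006]
orientation: [-3.141, 0.0, -2.462]
wrist_force: [0.1, 0.6, -0.3]
opening: 0.0169
```

Emit:
send_rows(plan=[{"x":0,"y":0,"z":0,"rx":0,"ry":0,"rz":0,"jaw":0.9},{"x":0,"y":0,"z":0,"rx":0,"ry":0,"rz":0,"jaw":0.9},{"x":0,"y":0,"z":0,"rx":0,"ry":0,"rz":0.0167,"jaw":0.9},{"x":0,"y":0,"z":0,"rx":0,"ry":0,"rz":0.0167,"jaw":0.9},{"x":0,"y":0,"z":0,"rx":0,"ry":0,"rz":0.0167,"jaw":0.9},{"x":0,"y":0,"z":0,"rx":0,"ry":0,"rz":0.0167,"jaw":0.9},{"x":0,"y":0,"z":0,"rx":0,"ry":0,"rz":0,"jaw":0.9}])

```text
time: 20.33
tcp_pos: [0.5743, -0.3289, 0.1005]
orientation: [3.14, -0.001, -2.885]
wrist_force: [-4.1, 3.7, 3.2]
opening: 0.0127
```

Emit:
send_rows(plan=[{"x":0,"y":0,"z":0,"rx":0,"ry":0,"rz":0.0167,"jaw":0.9},{"x":0,"y":0,"z":0,"rx":0,"ry":0,"rz":0.0167,"jaw":0.9},{"x":0,"y":0,"z":0,"rx":0,"ry":0,"rz":0.0167,"jaw":0.9},{"x":0,"y":0,"z":0,"rx":0,"ry":0,"rz":0.0167,"jaw":0.9},{"x":0,"y":0,"z":0,"rx":0,"ry":0,"rz":0,"jaw":0.9},{"x":0,"y":0,"z":0,"rx":0,"ry":0,"rz":0,"jaw":0.9},{"x":0,"y":0,"z":0,"rx":0,"ry":0,"rz":0,"jaw":0.9}])

```text
time: 20.92
tcp_pos: [0.5744, -0.3293, 0.1005]
orientation: [3.141, -0.001, 2.988]
wrist_force: [-4.0, 3.0, 4.0]
opening: 0.0125
```

```bash
python3 - <<'E'
from h import *
st()
to((*W((55,-90,0))[:2],0.100),0.053+np.pi-.209)
E
```

```text
t20.92 [ 0.5744 -0.3293  0.1005] [ 3.1412e+00 -1.1000e-03  2.9879e+00] F [-4.01  3.04  3.99] M [ 0.654  0.602 -0.016] open 0.0125
t20.92 tcp [ 0.5744 -0.3293  0.1005] ori [ 3.1412e+00 -1.1000e-03  2.9879e+00] shares xyz [-0.     -0.      0.0007] rz 0.0004 minrows 1
```

Turned to the commanded angle. Next: open, rise and check.

Emit:
send_rows(plan=[{"x":0,"y":0,"z":0,"rx":0,"ry":0,"rz":0,"jaw":0},{"x":0,"y":0,"z":0,"rx":0,"ry":0,"rz":0,"jaw":0},{"x":0,"y":0,"z":0,"rx":0,"ry":0,"rz":0,"jaw":0},{"x":0,"y":0,"z":-0.02,"rx":0,"ry":0,"rz":0,"jaw":0},{"x":0,"y":0,"z":-0.04,"rx":0,"ry":0,"rz":0,"jaw":0},{"x":0,"y":0,"z":-0.05,"rx":0,"ry":0,"rz":0.0,"jaw":0},{"x":0,"y":0,"z":-0.05,"rx":0,"ry":0,"rz":0,"jaw":0},{"x":0,"y":0,"z":-0.03,"rx":0,"ry":0,"rz":0,"jaw":0},{"x":0,"y":0,"z":0,"rx":0,"ry":0,"rz":0,"jaw":0},{"x":0,"y":0,"z":0,"rx":0,"ry":0,"rz":0,"jaw":0}])

```text
time: 21.75
tcp_pos: [0.5755, -0.3301, 0.2445]
orientation: [-3.14, 0.004, 2.983]
wrist_force: [-0.3, 0.6, -0.4]
opening: 0.046
```

```bash
python3 - <<'E'
from h import *
st()
to((*W((-55,-90,0))[:2],0.225),0.053+np.pi)
grab("wrist","pics/w19.png");grab("scene","pics/s19.png")
crop("pics/s19.png","pics/s19c.png",300,160,500,310,3)
E
```

```text
t21.75 [ 0.5755 -0.3301  0.2445] [-3.1396  0.0037  2.9832] F [-0.33  0.59 -0.37] M [ 0.068 -0.121 -0.019] open 0.046
t21.75 tcp [ 0.5755 -0.3301  0.2445] ori [-3.1396  0.0037  2.9832] shares xyz [0.1481 0.0012 0.0259] rz -0.0336 minrows 3
```

View pics/w19.png

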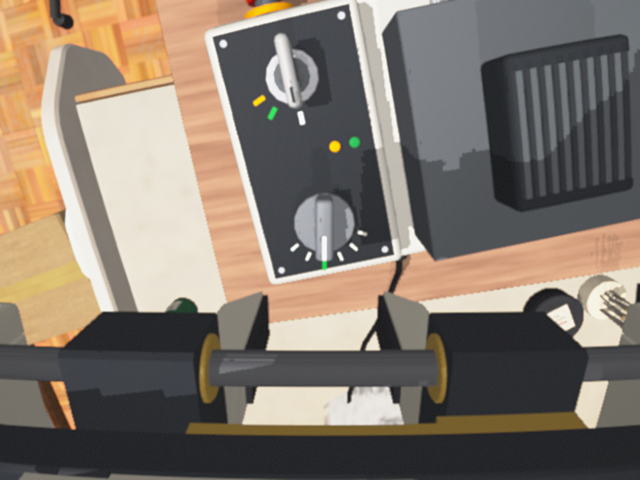

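View pics/s19c.png

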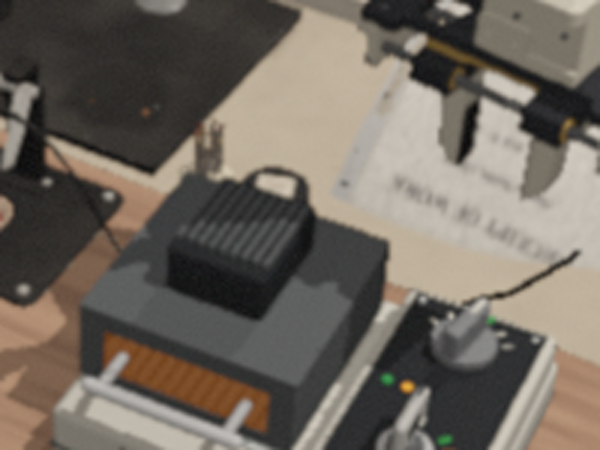

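Emit:
send_rows(plan=[{"x":0,"y":0,"z":0,"rx":0,"ry":0,"rz":-0.0168,"jaw":0},{"x":0,"y":0,"z":0,"rx":0,"ry":0,"rz":-0.0168,"jaw":0},{"x":0.037,"y":0,"z":0,"rx":0,"ry":0,"rz":0,"jaw":0},{"x":0.037,"y":0,"z":0,"rx":0,"ry":0,"rz":0,"jaw":0},{"x":0.037,"y":0,"z":0,"rx":0,"ry":0,"rz":0,"jaw":0},{"x":0.037,"y":0.001,"z":0,"rx":0,"ry":0,"rz":0,"jaw":0},{"x":0,"y":0,"z":0,"rx":0,"ry":0,"rz":0,"jaw":0},{"x":0,"y":0,"z":0,"rx":0,"ry":0,"rz":0,"jaw":0}])

```text
time: 22.52
tcp_pos: [0.4628, -0.3344, 0.2418]
orientation: [3.14, -0.001, -3.091]
wrist_force: [0.6, 0.3, 0.2]
opening: 0.0457
```

```bash
python3 - <<'E'
from h import *
st(); print(readout.sense()["joint_pos"].round(2))
to((*W((-55,-90,0))[:2],0.108),0.053+np.pi)
f=grab("wrist","pics/w20.png")
print(proj(f,[W((-32,-90,129)),W((-78,-90,129)),W((-55,-90,129))]))
E
```

```text
t22.52 [ 0.4628 -0.3344  0.2418] [ 3.1400e+00 -1.3000e-03 -3.0914e+00] F [0.61 0.31 0.24] M [ 0.068 -0.159 -0.021] open 0.0457
[-0.76  0.42  1.37  0.    1.36 -2.38]
t22.52 tcp [ 0.4628 -0.3344  0.2418] ori [ 3.1400e+00 -1.3000e-03 -3.0914e+00] shares xyz [-0.0022 -0.0011  0.1784] rz -0.0005 minrows 4
[[321.74247832 274.03263464]
 [321.49298741 210.02279212]
 [321.62019527 242.78229909]]
```

View pics/w20.png

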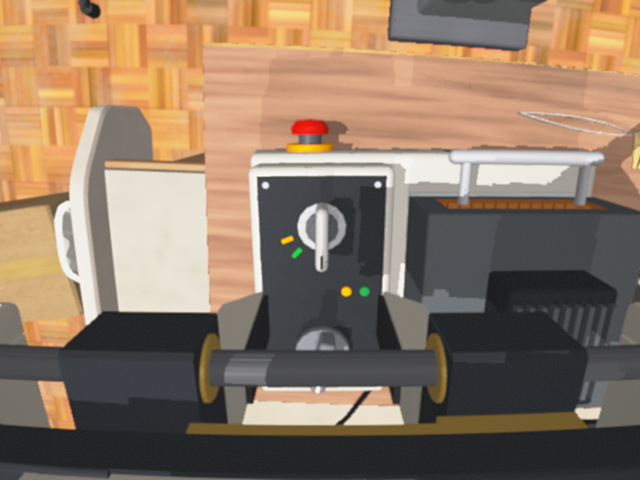

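Emit:
send_rows(plan=[{"x":0,"y":-0.001,"z":0.05,"rx":0,"ry":0,"rz":-0.0005,"jaw":0},{"x":0,"y":0,"z":0.05,"rx":0,"ry":0,"rz":0,"jaw":0},{"x":0,"y":0,"z":0.04,"rx":0,"ry":0,"rz":0,"jaw":0},{"x":0,"y":0,"z":0.02,"rx":0,"ry":0,"rz":0,"jaw":0},{"x":0,"y":0,"z":0,"rx":0,"ry":0,"rz":0,"jaw":0},{"x":0,"y":0,"z":0,"rx":0,"ry":0,"rz":0,"jaw":0}])

```text
time: 23.07
tcp_pos: [0.4646, -0.3348, 0.1218]
orientation: [3.14, -0.001, -3.086]
wrist_force: [0.2, -0.1, 1.0]
opening: 0.0455
```

```bash
python3 - <<'E'
from h import *
st()
to((*W((-56.5,-90,0))[:2],0.108),0.053+np.pi)
f=grab("wrist","pics/w21.png")
E
```

```text
t23.07 [ 0.4646 -0.3348  0.1218] [ 3.140e+00 -1.300e-03 -3.086e+00] F [ 0.17 -0.08  0.97] M [ 0.123 -0.155  0.039] open 0.0455
t23.07 tcp [ 0.4646 -0.3348  0.1218] ori [ 3.140e+00 -1.300e-03 -3.086e+00] shares xyz [ 0.0021 -0.0003  0.0184] rz 0.0004 minrows 1
```

View pics/w21.png

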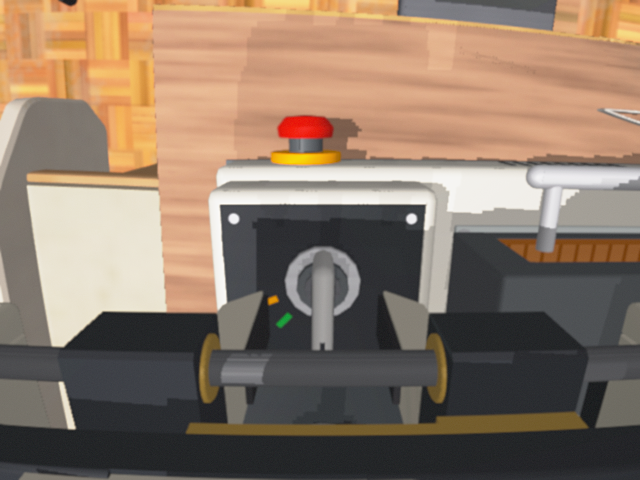

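Emit:
send_rows(plan=[{"x":0.002,"y":0,"z":0.018,"rx":0,"ry":0,"rz":0,"jaw":0},{"x":0,"y":0,"z":0,"rx":0,"ry":0,"rz":0,"jaw":0.95},{"x":0,"y":0,"z":0,"rx":0,"ry":0,"rz":0,"jaw":0.95},{"x":0,"y":0,"z":0,"rx":0,"ry":0,"rz":0,"jaw":0.95},{"x":0,"y":0,"z":0,"rx":0,"ry":0,"rz":0,"jaw":0.95},{"x":0,"y":0,"z":0,"rx":0,"ry":0,"rz":0,"jaw":0.95},{"x":0,"y":0,"z":0,"rx":0,"ry":0,"rz":0,"jaw":0.95},{"x":0,"y":0,"z":0,"rx":0,"ry":0,"rz":0,"jaw":0.95},{"x":0,"y":0,"z":0,"rx":0,"ry":0,"rz":0,"jaw":0.95}], squeeze=40)

```text
time: 23.87
tcp_pos: [0.4626, -0.3351, 0.1099]
orientation: [-3.142, 0.0, -3.087]
wrist_force: [-0.1, 2.5, 4.2]
opening: 0.0084
```

Emit:
send_rows(plan=[{"x":0,"y":0,"z":0,"rx":0,"ry":0,"rz":0.018,"jaw":0.95},{"x":0,"y":0,"z":0,"rx":0,"ry":0,"rz":0.018,"jaw":0.95},{"x":0,"y":0,"z":0,"rx":0,"ry":0,"rz":0.018,"jaw":0.95},{"x":0,"y":0,"z":0,"rx":0,"ry":0,"rz":0.018,"jaw":0.95},{"x":0,"y":0,"z":0,"rx":0,"ry":0,"rz":0.018,"jaw":0.95},{"x":0,"y":0,"z":0,"rx":0,"ry":0,"rz":0.018,"jaw":0.95},{"x":0,"y":0,"z":0,"rx":0,"ry":0,"rz":0,"jaw":0.95}])

```text
time: 24.45
tcp_pos: [0.4628, -0.3345, 0.1099]
orientation: [3.14, -0.0, 2.512]
wrist_force: [0.8, 4.7, 5.2]
opening: 0.0088
```

Emit:
send_rows(plan=[{"x":0,"y":0,"z":0,"rx":0,"ry":0,"rz":0.018,"jaw":0.95},{"x":0,"y":0,"z":0,"rx":0,"ry":0,"rz":0.018,"jaw":0.95},{"x":0,"y":0,"z":0,"rx":0,"ry":0,"rz":0.018,"jaw":0.95},{"x":0,"y":0,"z":0,"rx":0,"ry":0,"rz":0.018,"jaw":0.95},{"x":0,"y":0,"z":0,"rx":0,"ry":0,"rz":0.015,"jaw":0.95},{"x":0,"y":0,"z":0,"rx":0,"ry":0,"rz":0,"jaw":0.95},{"x":0,"y":0,"z":0,"rx":0,"ry":0,"rz":0,"jaw":0.95}])

```text
time: 25.03
tcp_pos: [0.4632, -0.3342, 0.1099]
orientation: [3.14, -0.001, 1.971]
wrist_force: [1.5, 5.5, 5.3]
opening: 0.0089
```

```bash
python3 - <<'E'
from h import *
st(); s=readout.sense(); print("turn",(-3.087-s["orientation"][2])%(2*np.pi))
f=grab("wrist","pics/w22.png");grab("scene","pics/s22.png")
crop("pics/s22.png","pics/s22c.png",370,200,490,320,5)
E
```

```text
t25.03 [ 0.4632 -0.3342  0.1099] [ 3.1399e+00 -7.0000e-04  1.9708e+00] F [1.52 5.45 5.35] M [ 1.038 -0.512  0.13 ] open 0.0089
turn 1.2253657381938377
```

View pics/w22.png

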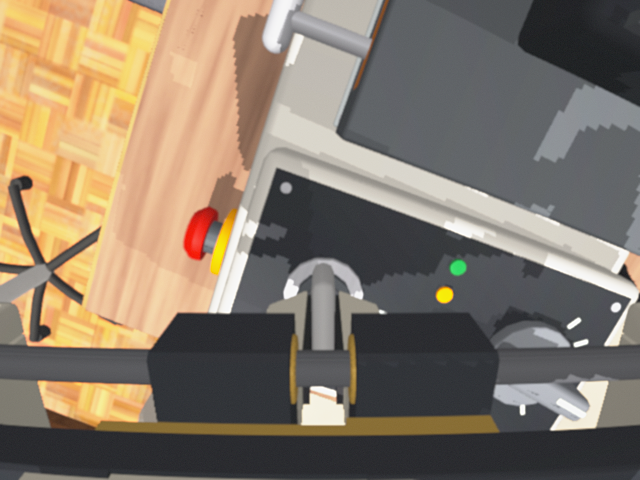

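View pics/s22c.png

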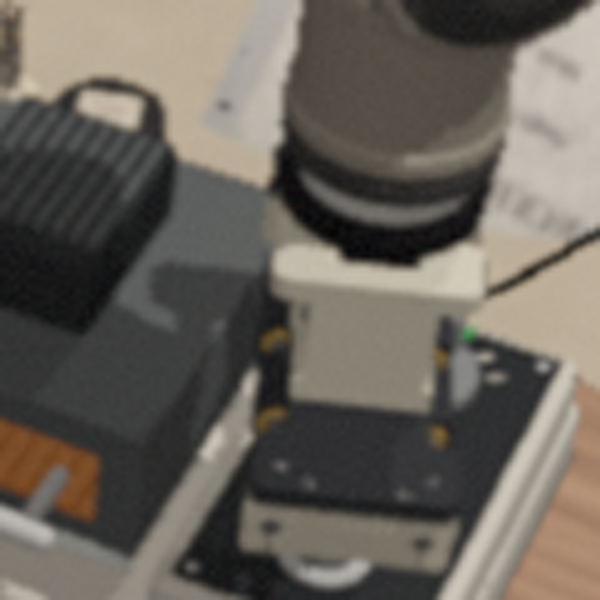

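Emit:
send_rows(plan=[{"x":0,"y":0,"z":0,"rx":0,"ry":0,"rz":0.004,"jaw":0.95},{"x":0,"y":0,"z":0,"rx":0,"ry":0,"rz":0,"jaw":0.95},{"x":0,"y":0,"z":0,"rx":0,"ry":0,"rz":-0.018,"jaw":0.95},{"x":0,"y":0,"z":0,"rx":0,"ry":0,"rz":-0.018,"jaw":0.95},{"x":0,"y":0,"z":0,"rx":0,"ry":0,"rz":-0.018,"jaw":0.95},{"x":0,"y":0,"z":0,"rx":0,"ry":0,"rz":-0.018,"jaw":0.95},{"x":0,"y":0,"z":0,"rx":0,"ry":0,"rz":-0.004,"jaw":0.95},{"x":0,"y":0,"z":0,"rx":0,"ry":0,"rz":0,"jaw":0.95},{"x":0,"y":0,"z":0,"rx":0,"ry":0,"rz":0,"jaw":0.95}])

```text
time: 25.88
tcp_pos: [0.4629, -0.3345, 0.1099]
orientation: [3.14, -0.0, 2.424]
wrist_force: [1.3, 5.1, 4.8]
opening: 0.0088
```

```bash
python3 - <<'E'
from h import *
st(); s=readout.sense(); print("turn",(-3.087-s["orientation"][2])%(2*np.pi))
E
```

```text
t25.88 [ 0.4629 -0.3345  0.1099] [ 3.1404e+00 -1.0000e-04  2.4236e+00] F [1.33 5.13 4.81] M [ 0.923 -0.236 -0.004] open 0.0088
turn 0.772591091889022
```

Emit:
send_rows(plan=[{"x":0,"y":0,"z":0,"rx":0,"ry":0,"rz":0,"jaw":0},{"x":0,"y":0,"z":0,"rx":0,"ry":0,"rz":0,"jaw":0},{"x":0,"y":0,"z":0,"rx":0,"ry":0,"rz":0,"jaw":0},{"x":0,"y":0,"z":-0.02,"rx":0,"ry":0,"rz":0,"jaw":0},{"x":0,"y":0,"z":-0.04,"rx":0,"ry":0,"rz":0,"jaw":0},{"x":0,"y":0,"z":-0.05,"rx":0,"ry":0,"rz":0,"jaw":0},{"x":0,"y":0,"z":-0.05,"rx":0,"ry":0,"rz":0,"jaw":0},{"x":0,"y":0,"z":-0.05,"rx":0,"ry":0,"rz":0,"jaw":0},{"x":0,"y":0,"z":0,"rx":0,"ry":0,"rz":0,"jaw":0},{"x":0,"y":0,"z":0,"rx":0,"ry":0,"rz":0,"jaw":0}])

```text
time: 26.72
tcp_pos: [0.4631, -0.3362, 0.2691]
orientation: [-3.141, 0.005, 2.423]
wrist_force: [-0.9, 0.9, -1.1]
opening: 0.046
```

```bash
python3 - <<'E'
from h import *
st()
f=grab("wrist","pics/w23.png");grab("scene","pics/s23.png")
crop("pics/s23.png","pics/s23c.png",300,180,480,330,3.5)
E
```

```text
t26.72 [ 0.4631 -0.3362  0.2691] [-3.1411  0.0053  2.4231] F [-0.88  0.87 -1.13] M [ 0.085 -0.155 -0.006] open 0.046
```

View pics/w23.png

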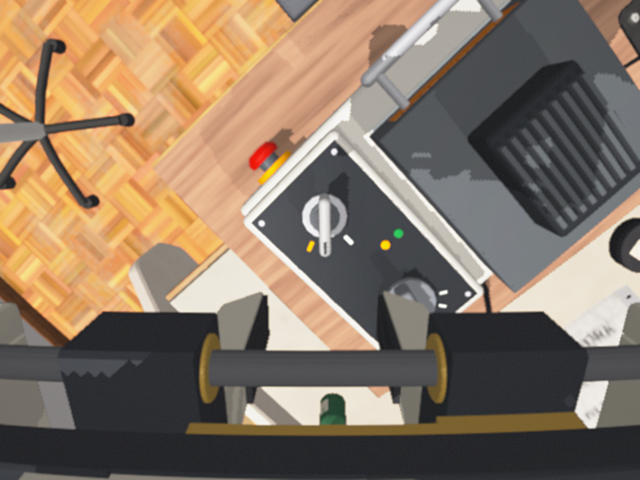

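View pics/s23c.png

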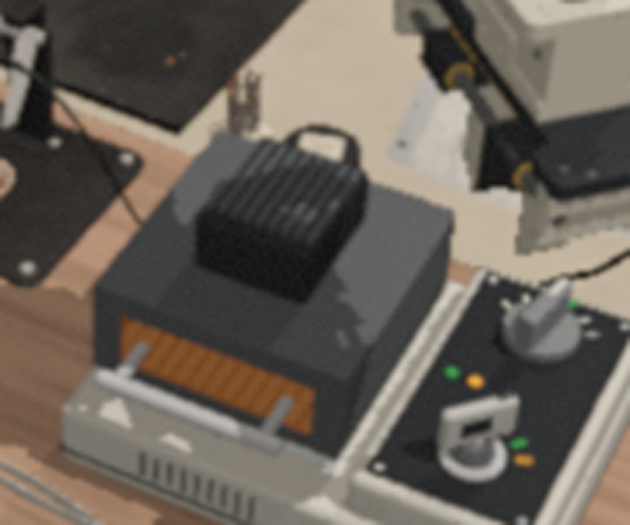

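```bash
python3 - <<'E'
from station import workorder
print(workorder.finish_job())
E
```

```text
the job is handed in; nothing more can be done
None
```

The job is done and handed in at about 27 s of the 72 s allowed; it reports no verdict.

- **Box:** I slid it with the fingertips, first against the rear fence (about 12 N contact), then against the left fence (about 9 N). The last wrist picture before closing showed it on the home outline to about 1–2 mm and parallel to the fences.
- **Hood:** I pulled it over from behind the bar, then pressed it down from above. It stopped hard at about 33 N with the fingertips at z = 0.0996 m, against 0.1005 m expected for fully closed. Pictures show it shut.
- **Selector:** I turned it two clicks clockwise from the second position. After release its pointer stood on the long green mark.
- **Key:** I turned it 1.225 rad in the grip, where it pushed back with 0.13 N m, as expected from the spring at START. I then went slightly further, brought it back in the grip to about 0.77 rad and let go there. The last pictures show it resting at RUN.

**What I could not confirm:**
- The box is out of sight under the closed hood, so its final position rests on the picture taken before closing.
- I did not measure the four other items again, but nothing was moved near them.
- Wrist-camera positions disagreed with contact positions by about 2 mm in x, which is within the stated calibration.

The gripper was open and clear of everything at hand-in.

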